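# Put the weighed nuts back into stock

## Task

The four nuts stacked on the counter scale have been weighed: take the stack down and put each nut back with its own kind. The silver, brass and blue nuts each lie flat on the free floor at the front of the bin that holds the same nuts, and the big black one lies flat in the green tray, nested snugly in the notch of the two black nuts there with flats touching. Do not tip any nut over or topple the stack, and leave the tea mug where it stands.

Things in the scene. Friction and masses are not known exactly. Their poses are not given: they have to be found in the camera images.
- nut_black: M36 hexagon nut, black steel, 55 mm across flats, 63.5 mm across corners, 29 mm high, loose; at first it stands on the pan of the scale, at the bottom of the stack, flat and turned anyhow. Origin: centre of its underside, z up; two flats face +y and -y, two corners point to +x and -x (same shape every 60 degrees).
- nut_zinc: M30 hexagon nut, bright silver zinc-plated, 46 mm across flats, 53.1 mm across corners, 24 mm high, loose; at first it lies on the black nut, flat and turned anyhow. Origin: centre of its underside, z up; two flats face +y and -y, two corners point to +x and -x (same shape every 60 degrees).
- nut_brass: M24 hexagon nut, yellow brass, 36 mm across flats, 41.6 mm across corners, 19 mm high, loose; at first it lies on the silver nut, flat and turned anyhow. Origin: centre of its underside, z up; two flats face +y and -y, two corners point to +x and -x (same shape every 60 degrees).
- nut_blue: M16 hexagon nut, blue-coated, 24 mm across flats, 27.7 mm across corners, 13 mm high, loose; at first it lies on the brass nut, at the top of the stack, flat and turned anyhow. Origin: centre of its underside, z up; two flats face +y and -y, two corners point to +x and -x (same shape every 60 degrees).
- tray_black: Green steel tray, fixed; floor 3, walls 3 thick, 22 mm high; inside x -60 to 80, y -60 to 60 mm. Two black M36 nuts (55 mm flats, fixed) lie in its back, flat to flat, centres x 47.6, y 27.5 and -27.5 mm. A third nests in the notch before them, one flat against each, its own +y and -y flats free for the fingers. Origin: on the counter under the centre of a nut so nested, x axes parallel.
- bin_zinc: Perforated grey plastic bin, fixed; floor 3, walls 3 thick, 34 mm high; told from the other bins by its contents: two bright silver zinc-plated 46 mm nuts (fixed, up to 27 mm above the counter) in its back. Origin: on the counter under the middle of the free floor in front of them, which runs from x -45 to about 27, y -56 to 56 mm (the inside ends at x 82 mm).
- bin_brass: Perforated grey plastic bin, fixed; floor 3, walls 3 thick, 34 mm high; told from the other bins by its contents: four yellow brass 36 mm nuts (fixed, up to 41 mm above the counter) in its back. Origin: on the counter under the middle of the free floor in front of them, which runs from x -45 to about 37, y -56 to 56 mm (the inside ends at x 82 mm).
- bin_blue: Perforated grey plastic bin, fixed; floor 3, walls 3 thick, 34 mm high; told from the other bins by its contents: nine blue-coated 24 mm nuts (fixed, up to 29 mm above the counter) in its back. Origin: on the counter under the middle of the free floor in front of them, which runs from x -45 to about 27, y -56 to 56 mm (the inside ends at x 82 mm).
- scale: White compact bench scale, fixed, with a square 150 mm steel pan (rigid, top 60 mm above the counter) that carries the stack, and a sloping display and keys (up to 60 mm high) towards -x. Origin: on the counter under the centre of the pan; the housing runs from x -152 to 80, y -76 to 76 mm.
- mug: White lidded tea mug with a blue band, loose, 68 mm diameter, 108 mm high, handle to its +y (reaching 57 mm from the axis). Origin: centre of its underside. Leave it alone. Not listed: a white tape roll (19 mm high) and a pipe socket (45 mm high) stand at two other spots near the scale; all three spots are clear of the trays.
Mind the look-alikes: they are no part of the job. What is shaped like the bin_brass but purple is not meant.

How it is judged:
By the outcome, as a careful person would: the job done as asked, in the order asked, and still so for the second after the job is handed in, with the robot touching nothing.
It also fails if it takes over 109 s, if anything falls off the work surface, if the arm or the gripper's body presses on something with over 40 N, if the wrist force passes 120 N, or if a joint passes its speed limit or range.

## Robot

A 6-joint arm with a two-finger parallel gripper is mounted at the origin on the work surface. World frame = base frame: x ahead of the robot, y to its left, z up, the work surface at z = 0. Lengths are in m, angles in degrees, forces in N, time in s.
With the tool pointing down it reaches from about 0.35 to 1 m from the base axis. Payload 7.1 kg.
Tool frame: the origin (TCP) lies at the very end of the fingers, on their centre line; the grasp point (between the pads) lies 19 mm behind it; z points along the fingers, y is the line along which they close (so a half turn about z gives the same grasp; the last joint's range is limited). The gripper opens to 85 mm and grips with 20 to 120 N. Pads are 22 mm wide; open, the fingers measure 114 mm over their backs; the gripper's body (76 mm by 85 mm) begins 54 mm behind the grasp point. The pads swing forward as they close: fully open they stand 13 mm farther back than shut.
Start: joints at [-68.182, 24.242, 93.386, -0, 62.372, -1.089], TCP at [0.243, -0.576, 0.231] pointing down, gripper open.
Joint ranges: [-172.04, 172.04], [-51.8, 120.97], [4.93, 147.93], [-75.15, 255.16], [6.16, 154.13], [-145.62, 145.62]. Speed limits (degrees/s): [136.94, 136.94, 172.46, 180, 180, 180].

## Interface

Orientations are given as [roll, pitch, yaw] about the fixed x, y, z axes, in that order (R = Rz(yaw) Ry(pitch) Rx(roll)).
In Python, from rig import ctrl gives the robot as it stands. The module is installed in compiled form; this text tells all that it offers.
- The arm moves only by the shell command python3 -m inch 'ROWS' [OPENING] [FORCE]. ROWS is text: rows parted by semicolons, each of 6 numbers parted by spaces: the shift along the tool's x, y, z scaled (see below), then the turn, a rotation vector about the tool's x, y, z scaled (see below). In form: tx ty tz wx wy wz; .... A call has 1 to 8 rows; each row is the pose to reach, as a shift and turn from the pose commanded when the call began, along the tool's axes at that moment, turning the shorter way round; what a row does not reach only later rows make up. The controller multiplies each number of a shift by 0.15 m and each number of a turn by 2 pi rad. A row lasts 1/12 s, in which the tool goes at most 41.7 mm and 7.16 degrees, less where a joint would pass 70% of its speed; a pose out of reach is approached as far as the arm can. A call with a number of a shift or a turn outside -1 to 1 is refused whole. A call with a gripper value outside its range is refused whole. OPENING is the closure, from -1 (fully open) to 1 (shut), set as the call begins (- or left out, the last holds). The fingers move at their own pace and stop on an object; FORCE is the grip in N (left out, the last holds). Time passes only in rows, so rows that repeat a pose let the fingers close. It gives the time, the measured TCP pose, the force, the opening and the grip force at its end, in the units of the state.
- ctrl.get_obs(): the state, without advancing time (a new reading comes with each control period).
- ctrl.grab_frame(name): name is "scene" or "top" or "wrist"; returns the picture (420x560x3 uint8, blue, green, red); there is no depth.
- ctrl.camera_model(name): a dict with "fx", "fy", "cx", "cy" (pixels), "view" (4x4, takes a point from world to camera coordinates). Camera axes: x right, y down, z forward; pixel columns grow to the right and rows downward; lengths in m; the calibration is good to about 2 mm. A picture is of the moment at which its call begins: read the wrist's pose just before it. camera_model takes no time and is no camera call; for the wrist camera it gives the pose at the moment of the call.
- ctrl.sign_off(): hands the job in; it is judged then, once.
The state is a dict: "t": time; "joints": joint angles; "dq": joint speeds; "joint_torque": joint torques, N m; "tool_pos": TCP position; "ee_rot": TCP orientation; "force": force on the tool from outside, world axes, zero at the start; "wrist_torque": the same for the moment, N m; "gripper_width": finger opening in m; "grasp_force": force on a finger pad.
Only numpy, scipy, OpenCV 4.12 (cv2) and the standard library are available. Lean on these libraries where they do the work, as an engineer would, in place of code of your own. Each camera call takes 0.05 s, during which the arm holds its last target. There are 200 camera calls.

## Working session

There is one attempt and no reset: what is moved stays moved. The work goes in short steps, Python scripts to look and compute and a shell command to move; the robot and the scene stay as the last step left them, time stands still between calls to the robot, and variables do not carry over. Pictures are saved under pics/ and viewed, at most 14 in all, crops included, and the job is handed in when it is done.

```bash
mkdir -p pics; ls; cat > h.py <<'E'
import numpy as np, cv2, json
from rig import ctrl
from scipy.spatial.transform import Rotation as R
def snap(n,name):
    m=ctrl.camera_model(n); f=ctrl.grab_frame(n).copy(); cv2.imwrite(f'pics/{name}.png',f)
    np.savez(f'pics/{name}.npz',fx=m['fx'],fy=m['fy'],cx=m['cx'],cy=m['cy'],view=np.array(m['view'])); return f
def ld(name): return cv2.imread(f'pics/{name}.png'), dict(np.load(f'pics/{name}.npz'))
def ray(m,u,v):
    V=np.array(m['view']); d=np.array([(u-m['cx'])/m['fx'],(v-m['cy'])/m['fy'],1.])
    return -V[:3,:3].T@V[:3,3], V[:3,:3].T@d
def plane(m,u,v,z):
    o,d=ray(m,u,v); return o+d*(z-o[2])/d[2]
def tri(L):
    A=np.zeros((3,3));b=np.zeros(3)
    for m,u,v in L:
        o,d=ray(m,u,v); d=d/np.linalg.norm(d); P=np.eye(3)-np.outer(d,d); A+=P;b+=P@o
    x=np.linalg.solve(A,b)
    return x,[float(np.linalg.norm(np.cross(x-ray(m,u,v)[0],ray(m,u,v)[1]/np.linalg.norm(ray(m,u,v)[1])))) for m,u,v in L]
def proj(m,p):
    V=np.array(m['view']); c=V[:3,:3]@np.asarray(p,float)+V[:3,3]; return m['fx']*c[0]/c[2]+m['cx'],m['fy']*c[1]/c[2]+m['cy']
def pose():
    o=ctrl.get_obs(); return np.array(o['tool_pos']),R.from_euler('xyz',o['ee_rot'],degrees=True),o
E
python3 - <<'E'
from h import *
for n in ('scene','top','wrist'):
    f=snap(n,n+'0'); m=ctrl.camera_model(n); V=np.array(m['view']); print(n,m['fx'],(-V[:3,:3].T@V[:3,3]).round(3),V[2,:3].round(2))
print(ctrl.get_obs())
a=np.hstack([cv2.imread('pics/scene0.png'),cv2.imread('pics/top0.png')])
E
```

```text
pics
scene 509.41215285715214 [ 1.174 -0.16   0.884] [-0.65  0.16 -0.74]
top 477.4352685195485 [0.265 0.02  1.064] [ 0.21  0.   -0.98]
wrist 305.7302826934526 [ 0.308 -0.547  0.372] [-0.26 -0.11 -0.96]
{'t': 0.15, 'joints': array([-6.81817512e+01,  2.42756217e+01,  9.34189614e+01,  8.14207012e-04,
        6.23727620e+01, -1.08837656e+00]), 'dq': array([-0.03478205, -0.19042026, -0.14047064,  0.05444233,  0.00670481,
        0.00533286]), 'joint_torque': array([-1.26042225e-03, -5.57771122e+01, -2.82018864e+01, -6.99874676e-06,
        4.86073463e-03, -1.75197908e-05]), 'tool_pos': array([ 0.24314808, -0.57532409,  0.23072721]), 'ee_rot': array([-1.79932681e+02, -1.99999228e-03,  2.29062462e+01]), 'force': array([ 1.06738669,  0.69305678, -0.02540921]), 'wrist_torque': array([-0.02320416, -0.00330359,  0.03539994]), 'grasp_force': 0.0, 'gripper_width': 0.08526810086003928}
```

View pics/scene0.png

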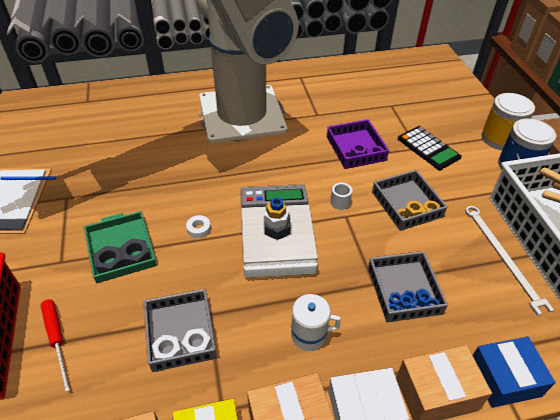

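View pics/top0.png

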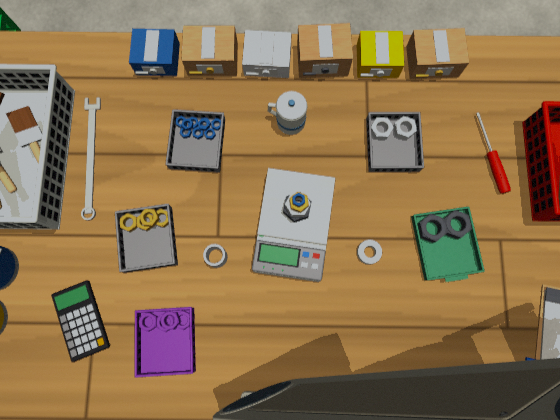

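Scene and top views show these candidates in the top view:
- Silver bin at about (395,140), next to the blue-nut bin at (196,140).
- Grey bin with yellow nuts at (147,238). This is bin_brass.
- Purple bin at (165,341), the look-alike that is not meant.
- Green tray with black nuts at (448,243).
- Stack on the scale at (297,205), mug at (291,110), pipe socket at (215,255) and tape roll at (370,252).

I'll confirm the choice in an enlarged crop.

```bash
python3 - <<'E'
from h import *
f,m=ld('top0'); c=cv2.resize(f[90:385,95:495],(800,590),interpolation=cv2.INTER_CUBIC); cv2.imwrite('pics/cropA.png',c)
for n,u,v,z in [('stack',297,202,.14),('zinc',395,140,.0),('brass',147,238,0),('blue',196,140,0),('tray',448,243,0),('mug',291,103,.108)]: print(n,plane(m,u,v,z).round(3))
E
```

```text
stack [ 0.485 -0.004  0.14 ]
zinc [ 0.671 -0.238  0.   ]
brass [0.431 0.33  0.   ]
blue [0.666 0.231 0.   ]
tray [ 0.428 -0.347  0.   ]
mug [0.712 0.009 0.108]
```

View pics/cropA.png

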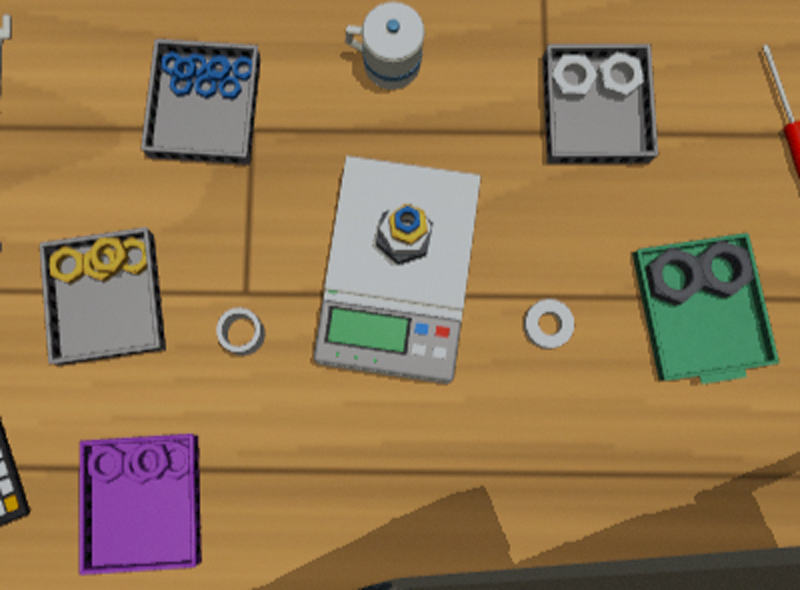

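The crop shows what I expected. The grey bin with yellow nuts at crop (105,295) is bin_brass, because the purple one at (140,505) is the wrong colour. The blue bin is at (205,100), the silver bin at (600,105) and the green tray at (705,305).

```bash
cat >> h.py <<'E'
def go(x,y,z,yaw):
    p,r,o=pose(); d=r.inv().apply(np.array([x,y,z])-p)/.15
    w=(r.inv()*R.from_euler('xyz',[180,0,yaw],degrees=True)).as_rotvec()/(2*np.pi)
    print('t',round(o['t'],2),'at',p.round(4),np.array(o['ee_rot']).round(2),'shift',d.round(4),'turn',w.round(4),'rows',round(max(np.linalg.norm(d)*.15/.0417,np.linalg.norm(w)*360/7.16),1), 'F',np.array(o['force']).round(1),'w',round(o['gripper_width'],4))
E
python3 -c "
from h import *
go(.40,-.36,.2,22.9)"
```

```text
t 0.15 at [ 0.2431 -0.5753  0.2307] [-179.93   -0.     22.91] shift [ 1.5219 -0.915   0.206 ] turn [-0.0002 -0.      0.    ] rows 6.4 F [ 1.1  0.7 -0. ] w 0.0853
```

```bash
python3 -m inch '0.26 -0.16 0 0 0 0; 0.52 -0.32 0.05 0 0 0; 0.76 -0.46 0.1 0 0 0; 0.76 -0.46 0.1 0 0 0' -0.2 60
python3 -m inch '0.26 -0.16 0 0 0 0; 0.52 -0.32 0.05 0 0 0; 0.76 -0.46 0.1 0 0 0; 0.76 -0.46 0.1 0 0 0;0.76 -0.46 0.1 0 0 0;0.76 -0.46 0.1 0 0 0'
python3 - <<'E'
from h import *
snap('wrist','tray1'); go(.43,-.33,.15,22.9)
E
```

```text
t: 0.48
tool_pos: [0.3229, -0.4629, 0.2149]
ee_rot: [-179.8, -0.0, 23.0]
force: [0.5, 0.6, -0.2]
gripper_width: 0.0509
grasp_force: 0.0
t: 0.98
tool_pos: [0.3998, -0.3599, 0.2013]
ee_rot: [180.0, 0.0, 23.0]
force: [0.5, 0.3, -0.9]
gripper_width: 0.0514
grasp_force: 0.0
t 1.03 at [ 0.3994 -0.3606  0.2015] [1.7997e+02 1.0000e-02 2.2920e+01] shift [ 0.2672 -0.1089  0.343 ] turn [0.0001 0.     0.0001] rows 1.6 F [-0.6 -0.7 -0.1] w 0.0511
```

View pics/tray1.png

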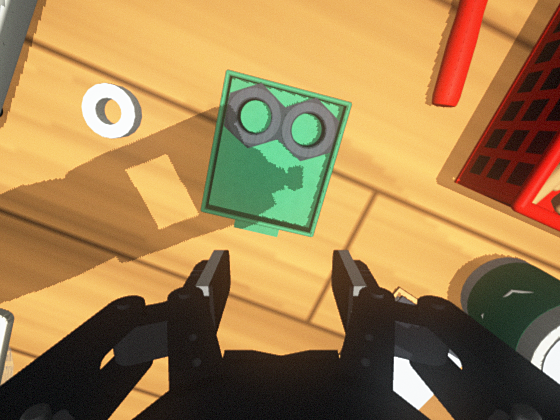

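The wrist view shows the green tray with corners at (228,70), (351,102), (312,236) and (202,210). The two black nuts are at (256,115) and (305,128), and the fingertips reach row 255. I'll go closer for two measuring views.

```bash
python3 - <<'E'
from h import *
f,m=ld('tray1'); 
for u,v,z in [(228,70,.022),(351,102,.022),(312,236,.022),(202,210,.022),(256,115,.032),(305,128,.032)]: print(plane(m,u,v,z).round(4))
E
python3 -m inch '0.1 0 0.3 0 0 0; 0.1 0.2 0.5 0 0 0;0.1 0.2 0.5 0 0 0;0.1 0.2 0.5 0 0 0;0.1 0.2 0.5 0 0 0'
python3 -c "
from h import *
snap('wrist','tray2')"
python3 -m inch '0.2 -0.2 0 0 0 0;0.25 -0.4 0 0 0 0;0.25 -0.4 0 0 0 0;0.25 -0.4 0 0 0 0;0.25 -0.4 0 0 0 0'
python3 -c "
from h import *
snap('wrist','tray3')
a=ld('tray2')[0][0:300,120:520];b=ld('tray3')[0][0:300,120:520]
cv2.imwrite('pics/tray23.png',np.hstack([a,b]))"
```

```text
[ 0.4868 -0.2667  0.022 ]
[ 0.5071 -0.3892  0.022 ]
[ 0.3627 -0.4129  0.022 ]
[ 0.3433 -0.2894  0.022 ]
[ 0.459  -0.3077  0.032 ]
[ 0.4664 -0.3566  0.032 ]
t: 1.45
tool_pos: [0.4242, -0.3828, 0.1265]
ee_rot: [-180.0, 0.0, 22.8]
force: [-0.5, 0.5, 0.6]
gripper_width: 0.0512
grasp_force: 0.0
t: 1.92
tool_pos: [0.437, -0.3125, 0.1283]
ee_rot: [179.8, -0.1, 22.9]
force: [0.0, -0.0, -0.5]
gripper_width: 0.0512
grasp_force: 0.0
```

View pics/tray23.png

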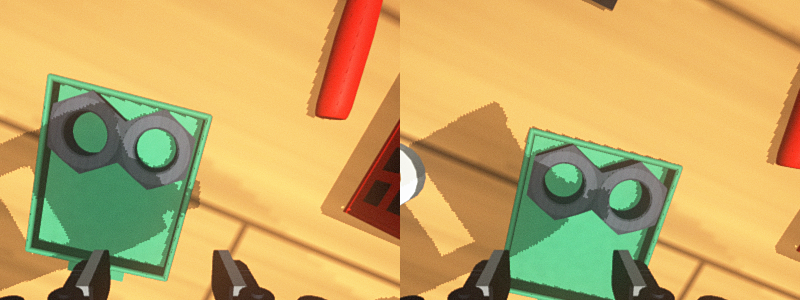

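```bash
cat >> h.py <<'E'
def biggest(mask):
    c,_=cv2.findContours(mask.astype(np.uint8),cv2.RETR_EXTERNAL,cv2.CHAIN_APPROX_NONE); return max(c,key=cv2.contourArea)
def edgefit(cnt,a,b,tol=3,trim=.12):
    "line fit (cv2) to contour points near segment a-b -> point,dir"
    a=np.array(a,float);b=np.array(b,float);d=(b-a)/np.linalg.norm(b-a);q=cnt.reshape(-1,2)-a
    s=q@d/np.linalg.norm(b-a);n=abs(q@np.array([-d[1],d[0]])); k=cnt.reshape(-1,2)[(s>trim)&(s<1-trim)&(n<tol)].astype(np.float32)
    vx,vy,x,y=cv2.fitLine(k,cv2.DIST_HUBER,0,.01,.01).ravel(); return np.array([x,y]),np.array([vx,vy]),len(k)
def inter(l1,l2):
    t=np.linalg.solve(np.c_[l1[1],-l2[1]],l2[0]-l1[0]); return l1[0]+t[0]*l1[1]
E
python3 - <<'E'
from h import *
C={}
for n in ('tray2','tray3'):
    f,m=ld(n); hsv=cv2.cvtColor(f,cv2.COLOR_BGR2HSV)
    g=cv2.inRange(hsv,(60,70,30),(95,255,255)); 
    g[:, :] = cv2.morphologyEx(g,cv2.MORPH_OPEN,np.ones((3,3)))
    cnt=biggest(g); h=cv2.convexHull(cnt)
    ap=cv2.approxPolyDP(h,4,True).reshape(-1,2); print(n,ap.tolist())
    dk=((hsv[...,1]<75)&(hsv[...,2]<140)).astype(np.uint8); inside=np.zeros_like(dk); cv2.fillConvexPoly(inside,h,1)
    dk=cv2.morphologyEx(dk&inside,cv2.MORPH_OPEN,np.ones((3,3))); c2=biggest(dk); a2=cv2.approxPolyDP(c2,3,True).reshape(-1,2); print('nuts',cv2.contourArea(c2),a2.tolist())
    vis=f.copy(); cv2.polylines(vis,[ap.reshape(-1,1,2)],True,(0,0,255),1); cv2.polylines(vis,[a2.reshape(-1,1,2)],True,(255,0,255),1); cv2.imwrite(f'pics/{n}v.png',vis)
a=ld2=cv2.imread('pics/tray2v.png')[40:300,150:350];b=cv2.imread('pics/tray3v.png')[90:300,200:420]
cv2.imwrite('pics/tv.png',np.hstack([cv2.resize(a,(400,520)),cv2.resize(b,(400,382)) if 0 else cv2.copyMakeBorder(cv2.resize(b,(400,382)),0,138,0,0,0)]))
E
```

```text
tray2 [[171, 152], [306, 179], [280, 264], [198, 253], [159, 240]]
nuts 492.5 [[177, 153], [198, 172], [229, 164]]
tray3 [[251, 129], [401, 167], [334, 299], [230, 276], [225, 247]]
nuts 6431.0 [[255, 155], [247, 195], [274, 219], [312, 209], [337, 233], [374, 225], [386, 187], [361, 162], [320, 170], [294, 145], [278, 149], [296, 154], [293, 165], [303, 177], [297, 192], [283, 198], [273, 195], [264, 183], [264, 175], [276, 158], [273, 155], [270, 160], [268, 156], [276, 150]]
```

View pics/tv.png

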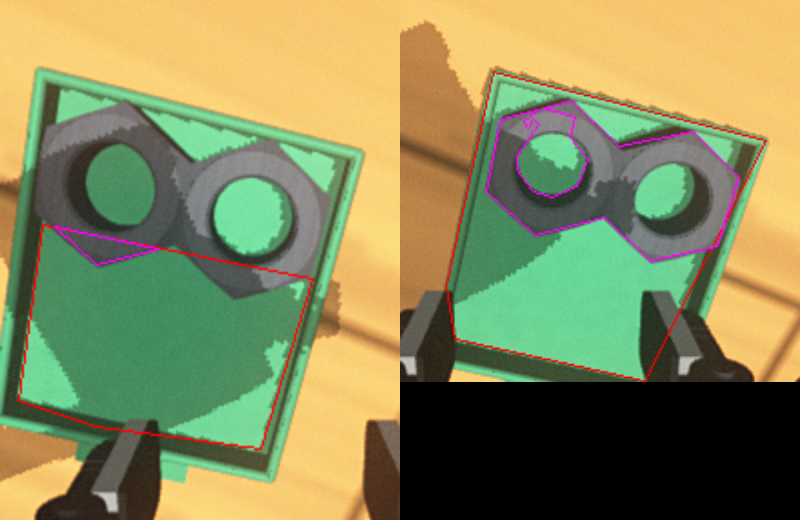

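```bash
python3 - <<'E'
from h import *
P={'tray2':[(167,150),(199,173),(242,164),(267,189),(305,180)],'tray3':[(247,195),(274,219),(312,209),(337,233),(374,225)]}
B={'tray2':[(169,75),(331,116)],'tray3':[(251,129),(401,167)]}
T=np.array([[31.75,55],[15.87,27.5],[31.75,0],[15.87,-27.5],[31.75,-55]]); pts={i:[] for i in range(5)};cor=[[],[]]
for n in P:
    f,m=ld(n); hsv=cv2.cvtColor(f,cv2.COLOR_BGR2HSV)
    dk=((hsv[...,1]<80)&(hsv[...,2]<150)).astype(np.uint8); c,_=cv2.findContours(dk,cv2.RETR_LIST,cv2.CHAIN_APPROX_NONE); c=np.vstack([x for x in c if len(x)>20])
    L=[edgefit(c,P[n][i],P[n][i+1],3.5) for i in range(4)]; print(n,[l[2] for l in L])
    for i in (1,2,3): q=inter(L[i-1],L[i]); pts[i].append((m,*q)); print(q.round(1), plane(m,*q,.032).round(4))
    g=cv2.inRange(hsv,(55,60,30),(95,255,255)); g=cv2.morphologyEx(g,cv2.MORPH_CLOSE,np.ones((3,3)));cnt=biggest(g);h=cv2.approxPolyDP(cv2.convexHull(cnt),3,True).reshape(-1,2); print('hull',h.tolist())
for i in (1,2,3):
    x,e=tri(pts[i]); print(i,x.round(4),np.round(e,4))
def fit(S,D):
    S=S-0;sc=S.mean(0);dc=D.mean(0);H=(S-sc).T@(D-dc);U,_,Vt=np.linalg.svd(H);r=(U@Vt).T
    t=dc-r@sc; print('tray',t.round(4),np.degrees(np.arctan2(r[1,0],r[0,0])).round(2),'res',np.linalg.norm(S@r.T+t-D,axis=1).round(4))
S=T[1:4]/1000
for k in (0,1): fit(S,np.array([plane(*pts[i][k],.032)[:2] for i in (1,2,3)]))
fit(S,np.array([np.mean([plane(*pts[i][k],.032)[:2] for k in (0,1)],0) for i in (1,2,3)]))
E
```

```text
tray2 [23, 32, 20, 28]
[198.4 173.1] [ 0.4272 -0.3111  0.032 ]
[236.7 161.5] [ 0.4472 -0.3354  0.032 ]
[266.5 189.2] [ 0.4359 -0.3647  0.032 ]
hull [[169, 74], [331, 116], [286, 280], [237, 280], [191, 270], [145, 249]]
tray3 [21, 29, 19, 28]
[274.3 219.9] [ 0.4272 -0.3103  0.032 ]
[311.8 208.8] [ 0.4477 -0.3348  0.032 ]
[337.2 234.2] [ 0.436  -0.3633  0.032 ]
hull [[250, 129], [401, 167], [367, 265], [332, 303], [237, 284], [230, 277], [225, 245]]
1 [ 0.4265 -0.3106  0.0296] [0.0001 0.0001]
2 [ 0.447  -0.3352  0.0297] [0.0002 0.0002]
3 [ 0.4347 -0.3649  0.027 ] [0.0001 0.0001]
tray [ 0.4159 -0.3404] 9.15 res [0.0003 0.     0.0003]
tray [ 0.4161 -0.3395] 9.21 res [0.0005 0.0005 0.0009]
tray [ 0.416 -0.34 ] 9.18 res [0.0004 0.0002 0.0006]
```

```bash
python3 -c "
from h import *
go(.435,-.02,.235,0)"
```

```text
t 1.97 at [ 0.4369 -0.3128  0.128 ] [ 1.7983e+02 -9.0000e-02  2.2890e+01] shift [ 0.7486 -1.8014 -0.7178] turn [ 0.0004 -0.0003  0.0636] rows 7.5 F [-0.1 -0.2  0.2] w 0.0514
```

```bash
python3 -m inch '0 -0.1 -0.25 0 0 0;0.1 -0.25 -0.45 0 0 0;0.2 -0.45 -0.6 0 0 0;0.3 -0.7 -0.7 0 0 0;0.37 -0.9 -0.72 0 0 0;0.37 -0.9 -0.72 0 0 0'
python3 -m inch '0.1 -0.24 0 0 0 0.0159;0.2 -0.48 0 0 0 0.0318;0.3 -0.72 0 0 0 0.0477;0.375 -0.9 0 0 0 0.0636;0.375 -0.9 0 0 0 0.0636;0.375 -0.9 0 0 0 0.0636'
python3 -c "
from h import *
snap('wrist','st1');go(.435,.03,.235,0)"
python3 -m inch '0.1 -0.2 0 0 0 0;0.1 -0.4 0 0 0 0;0.1 -0.4 0 0 0 0;0.1 -0.4 0 0 0 0'
python3 -c "
from h import *
snap('wrist','st2');go(.435,.03,.235,0)
a=ld('st1')[0][60:300,180:380];b=ld('st2')[0][60:300,180:380]
cv2.imwrite('pics/st12.png',cv2.resize(np.hstack([a,b]),(800,480),interpolation=cv2.INTER_CUBIC))"
```

```text
t: 2.47
tool_pos: [0.4348, -0.1628, 0.2363]
ee_rot: [179.9, -0.1, 23.0]
force: [-0.6, 0.4, -0.8]
gripper_width: 0.0511
grasp_force: 0.0
t: 2.97
tool_pos: [0.4347, -0.0193, 0.2348]
ee_rot: [180.0, -0.1, 0.2]
force: [0.4, -1.3, 0.2]
gripper_width: 0.0513
grasp_force: 0.0
t 3.02 at [ 0.4348 -0.0201  0.2347] [ 1.7997e+02 -6.0000e-02  1.6000e-01] shift [ 0.0025 -0.3338 -0.002 ] turn [ 0.0001 -0.0002  0.0004] rows 1.2 F [ 0.2  0.6 -0.6] w 0.0513
t: 3.35
tool_pos: [0.4497, 0.0398, 0.2343]
ee_rot: [180.0, -0.0, 0.1]
force: [-0.8, -0.7, 0.1]
gripper_width: 0.0514
grasp_force: 0.0
t 3.4 at [0.4495 0.0393 0.2343] [ 1.7997e+02 -0.0000e+00  4.0000e-02] shift [-0.0964  0.0619 -0.0046] turn [ 0.0001 -0.      0.0001] rows 0.4 F [ 0.4 -1.4  0.6] w 0.0514
```

View pics/st12.png

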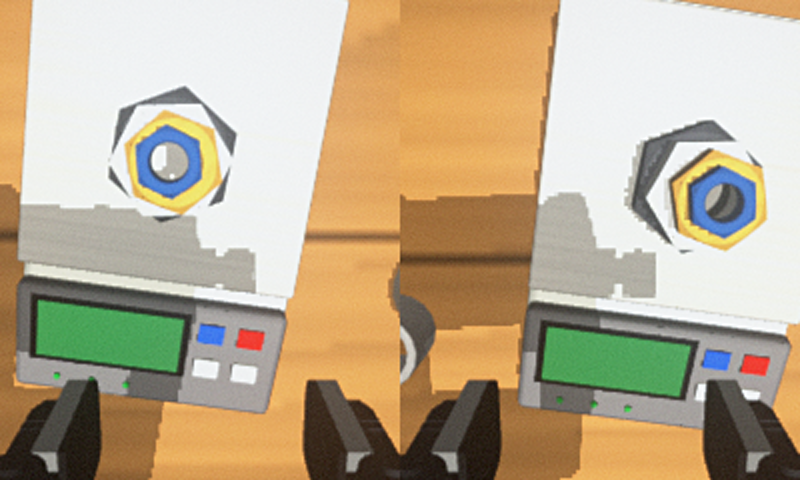

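The two views show the stack with the blue nut on top at about (265,140) in st1 (full-picture pixels), then brass, silver and the dark black nut. All are roughly concentric and turned differently. Fitting hexagons to the colour masks next.

```bash
cat >> h.py <<'E'
def hexfit(mask,m,z,af=None):
    c=biggest(mask); h=cv2.convexHull(c); (x,y),r=cv2.minEnclosingCircle(h)
    M=cv2.moments(h); u,v=M['m10']/M['m00'],M['m01']/M['m00']
    P=np.array([plane(m,*q,z)[:2] for q in h.reshape(-1,2).astype(float)]); 
    # widths over direction: flats are where support width is minimal (period 60)
    al=np.radians(np.arange(0,180,.5)); D=np.c_[np.cos(al),np.sin(al)]; s=P@D.T; w=s.max(0)-s.min(0)
    w3=(w[:120]+w[120:240]+w[240:360])/3; k=w3.argmin()
    a=np.radians([k*.5+60*i for i in range(3)]); N=np.c_[np.cos(a),np.sin(a)]; q=P@N.T; mid=(q.max(0)+q.min(0))/2
    ctr=np.linalg.lstsq(N,mid,rcond=None)[0]
    return (u,v),ctr,k*.5,w3.min(),[w[(k+120*i)%360] for i in range(3)]
def masks(f):
    hsv=cv2.cvtColor(f,cv2.COLOR_BGR2HSV)
    return dict(blue=cv2.inRange(hsv,(95,110,40),(130,255,255)),brass=cv2.inRange(hsv,(14,110,80),(35,255,255)))
E
python3 - <<'E'
from h import *
B=[];Y=[]
for n in ('st1','st2'):
    f,m=ld(n); mk=masks(f); roi=np.zeros(f.shape[:2],np.uint8); roi[95:200,230:375]=255
    for k,z in (('blue',.145),('brass',.132)):
        mm=mk[k]&roi if k=='blue' else ((mk['brass']|mk['blue'])&roi); mm=cv2.morphologyEx(mm,cv2.MORPH_OPEN,np.ones((2,2)))
        uv,c,a,w,ws=hexfit(mm,m,z); print(n,k,np.round(uv,1),c.round(4),'flat normal',a,'AF',round(w,4),np.round(ws,4)); (B if k=='blue' else Y).append((m,*uv))
print(tri(B),tri(Y))
E
```

```text
st1 blue [265.  141.5] [ 0.4893 -0.0068] flat normal 33.5 AF 0.023 [0.0231 0.0228 0.023 ]
st1 brass [356.6 152.8] [ 0.4791 -0.0764] flat normal 35.0 AF 0.068 [0.081 0.037 0.086]
st2 blue [342.3 161.8] [ 0.4893 -0.006 ] flat normal 34.0 AF 0.0233 [0.0236 0.0235 0.0228]
st2 brass [241.  143.1] [0.4975 0.071 ] flat normal 27.5 AF 0.0575 [0.0748 0.0182 0.0796]
(array([ 0.48910083, -0.00667932,  0.14168251]), [9.517906175063128e-05, 9.517906175080142e-05]) (array([0.52561978, 0.02066453, 0.53624585]), [0.005270490044821007, 0.0052704900448209985])
```

```bash
python3 -c "
from h import *
go(.4893,-.0065,.1345,3.5)"
```

```text
t 3.4 at [0.4495 0.0393 0.2343] [ 1.7997e+02 -0.0000e+00  4.0000e-02] shift [0.2654 0.3051 0.6655] turn [ 0.0001  0.     -0.0096] rows 2.8 F [ 0.4 -1.4  0.6] w 0.0514
```

```bash
python3 -m inch '0.14 0.15 0.1 0 0 -0.0096;0.265 0.305 0.25 0 0 -0.0096;0.265 0.305 0.4 0 0 -0.0096;0.265 0.305 0.4 0 0 -0.0096;0.265 0.305 0.4 0 0 -0.0096' 0.06 30
python3 -c "
from h import *
f=snap('wrist','b1');go(.4893,-.0065,.1345,3.5)
cv2.imwrite('pics/b1c.png',cv2.resize(f[110:310,170:410],(720,600)))"
```

```text
t: 3.82
tool_pos: [0.4876, -0.0068, 0.1735]
ee_rot: [-180.0, 0.2, 3.3]
force: [-0.6, 0.5, -0.5]
gripper_width: 0.04
grasp_force: 0.0
t 3.87 at [ 0.4884 -0.0063  0.1745] [-1.80e+02  7.00e-02  3.38e+00] shift [0.0066 0.0016 0.2669] turn [-0.      0.0002 -0.0003] rows 1.0 F [-0.  -0.1  1.6] w 0.04
```

View pics/b1c.png

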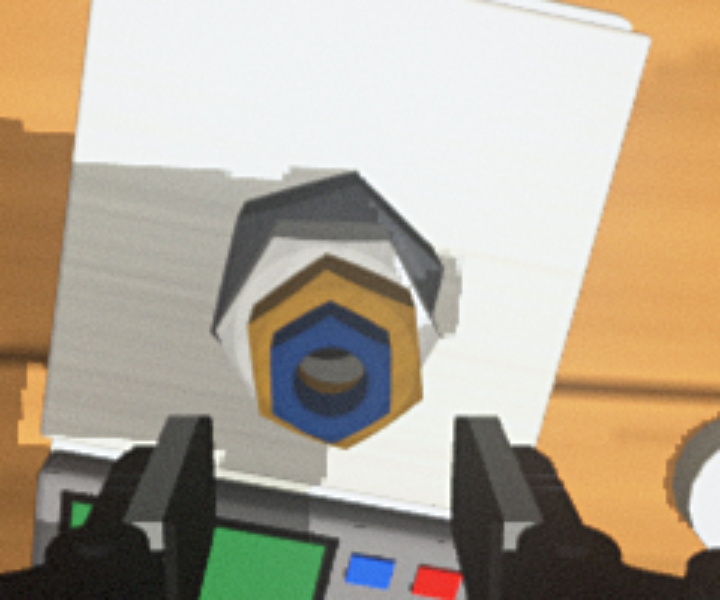

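The crop shows the blue nut centred at (331,375) between the fingertips (213 and 455), with its flats parallel to the pads. I'll descend and grip.

```bash
python3 -m inch '0.006 0.002 0.1 0 0 0;0.006 0.002 0.18 0 0 0;0.006 0.002 0.24 0 0 0;0.006 0.002 0.263 0 0 0;0.006 0.002 0.263 0 0 0'
python3 -m inch '0 0 0 0 0 0;0 0 0 0 0 0;0 0 0 0 0 0;0 0 0 0 0 0' 0.7 30
python3 -c "
from h import *
go(.4893,-.0065,.1345,3.5);print(ctrl.get_obs()['grasp_force'])"
```

```text
t: 4.28
tool_pos: [0.4895, -0.0054, 0.135]
ee_rot: [-180.0, 0.0, 3.5]
force: [0.7, 0.6, -0.4]
gripper_width: 0.0404
grasp_force: 0.0
t: 4.62
tool_pos: [0.4904, -0.0055, 0.1358]
ee_rot: [180.0, -0.1, 3.5]
force: [-0.8, 0.5, 6.3]
gripper_width: 0.0232
grasp_force: 30.3
t 4.62 at [ 0.4904 -0.0055  0.1358] [ 1.7999e+02 -9.0000e-02  3.4700e+00] shift [-0.008   0.0063  0.0084] turn [ 0.     -0.0003 -0.0001] rows 0.0 F [-0.8  0.5  6.3] w 0.0232
30.261087818071246
```

```bash
python3 -m inch '0 0 -0.02 0 0 0;0 0 -0.08 0 0 0;0 0 -0.25 0 0 0;0 0 -0.4 0 0 0;0 0 -0.5 0 0 0;0 0 -0.5 0 0 0'
python3 -c "
from h import *
f=snap('wrist','b2');go(.60,.20,.19,3.5)
print(ctrl.get_obs()['grasp_force'])
cv2.imwrite('pics/b2c.png',cv2.resize(f[110:310,170:410],(720,600)))"
```

```text
t: 5.12
tool_pos: [0.4918, -0.0056, 0.2135]
ee_rot: [180.0, -0.3, 3.5]
force: [1.0, -0.4, -0.4]
gripper_width: 0.023
grasp_force: 29.6
t 5.17 at [ 0.491  -0.0056  0.2119] [179.98  -0.24   3.47] shift [ 0.8079 -1.3241  0.1487] turn [ 0.0001 -0.0007 -0.0001] rows 5.6 F [-0.1  0.4 -0.4] w 0.0226
29.5761546632275
```

View pics/b2c.png

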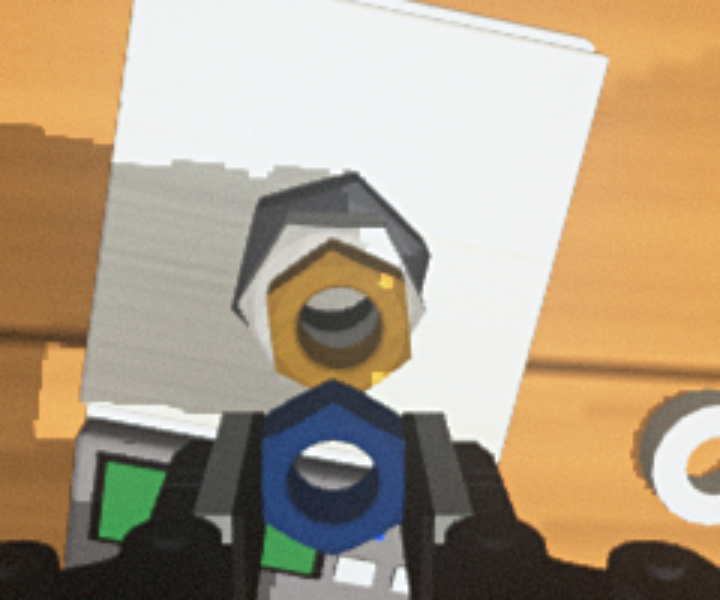

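The crop shows the blue nut held squarely in the fingers at (333,465). The brass, silver and black nuts still stand undisturbed at (340,315). Going to the blue bin.

```bash
python3 -m inch '0.15 -0.24 0.02 0 0 0;0.3 -0.48 0.04 0 0 0;0.45 -0.72 0.06 0 0 0;0.5 -0.8 0.07 0 0 0;0.5 -0.8 0.07 0 0 0'
python3 -m inch '0.15 -0.24 0.02 0 0 0;0.3 -0.48 0.04 0 0 0;0.3 -0.52 0.06 0 0 0;0.3 -0.52 0.06 0 0 0;0.3 -0.52 0.06 0 0 0'
cat >> h.py <<'E'
def binquad(f,roi=None,eps=4):
    hsv=cv2.cvtColor(f,cv2.COLOR_BGR2HSV); g=((hsv[...,1]<60)).astype(np.uint8)
    if roi: x0,y0,x1,y1=roi; q=np.zeros_like(g); q[y0:y1,x0:x1]=g[y0:y1,x0:x1]; g=q
    g=cv2.morphologyEx(g,cv2.MORPH_CLOSE,np.ones((5,5))); c=biggest(g); return cv2.approxPolyDP(cv2.convexHull(c),eps,True).reshape(-1,2)
E
python3 - <<'E'
from h import *
f=snap('wrist','bb1'); f,m=ld('bb1')
go(.64,.22,.19,3.5)
T,mt=ld('top0')
for roi in ((155,95,240,185),(355,95,440,185),(105,195,190,285)):
    q=binquad(T,roi,3); print('top',[(int(a),int(b),*plane(mt,a,b,.034)[:2].round(3)) for a,b in q.astype(float)])
m_=cv2.inRange(cv2.cvtColor(f,cv2.COLOR_BGR2HSV),(95,110,40),(130,255,255)); c,_=cv2.findContours(m_,0,1)
print([(cv2.boundingRect(x),cv2.contourArea(x)) for x in c if cv2.contourArea(x)>40])
E
```

```text
t: 5.58
tool_pos: [0.5583, 0.1217, 0.198]
ee_rot: [-180.0, 0.0, 3.7]
force: [-0.7, 0.1, -0.1]
gripper_width: 0.0231
grasp_force: 29.6
t: 6.0
tool_pos: [0.5962, 0.1985, 0.1891]
ee_rot: [179.9, 0.2, 3.5]
force: [-1.0, 0.0, -0.1]
gripper_width: 0.0227
grasp_force: 29.7
t 6.05 at [0.5963 0.1979 0.1895] [1.7994e+02 1.4000e-01 3.4600e+00] shift [ 0.2998 -0.1291 -0.0042] turn [ 0.0002  0.0004 -0.0001] rows 1.2 F [-0.1 -0.7 -0.2] w 0.0228
top [(172, 110, np.float64(0.726), np.float64(0.284)), (223, 113, np.float64(0.72), np.float64(0.165)), (219, 171, np.float64(0.58), np.float64(0.169)), (170, 168, np.float64(0.586), np.float64(0.28)), (166, 164, np.float64(0.595), np.float64(0.289))]
top [(419, 112, np.float64(0.727), np.float64(-0.288)), (423, 167, np.float64(0.595), np.float64(-0.29)), (409, 171, np.float64(0.585), np.float64(-0.258)), (369, 170, np.float64(0.586), np.float64(-0.168)), (368, 113, np.float64(0.724), np.float64(-0.17))]
top [(168, 204, np.float64(0.503), np.float64(0.279)), (176, 264, np.float64(0.37), np.float64(0.253)), (120, 271, np.float64(0.354), np.float64(0.373)), (115, 212, np.float64(0.483), np.float64(0.395))]
[((257, 244, 48, 51), 1768.0), ((291, 67, 25, 31), 529.0), ((204, 56, 96, 65), 3538.0)]
```

View pics/bb1.png

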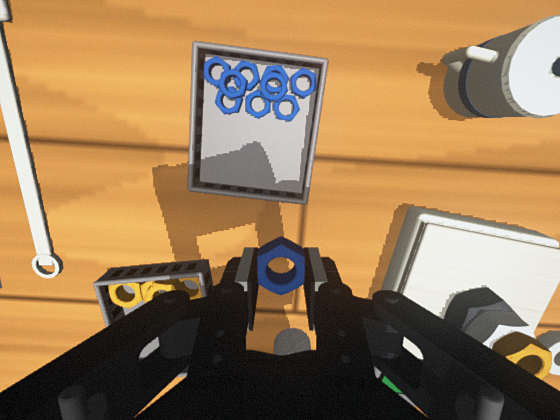

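The picture shows the blue bin with rim corners (194,42), (326,58), (309,203) and (190,189). Its nuts are in the back, the free floor is centred near (250,155), and the held blue nut is at (281,268).

```bash
cat >> h.py <<'E'
def binframe(Q):
    "Q world xy corners in order back-left, back-right, front-right, front-left"
    S=np.array([[.085,.059],[.085,-.059],[-.048,-.059],[-.048,.059]]);D=np.array(Q)[:,:2];sc=S.mean(0);dc=D.mean(0)
    U,_,Vt=np.linalg.svd((S-sc).T@(D-dc)); r=(U@Vt).T; t=dc-r@sc
    return t,np.degrees(np.arctan2(r[1,0],r[0,0])),np.linalg.norm(S@r.T+t-D,axis=1)
E
python3 - <<'E'
from h import *
f,m=ld('bb1'); C=[(194,42),(326,58),(309,203),(190,189)]
print(binframe([plane(m,*c,.034) for c in C]))
T,mt=ld('top0')
print('brass top',binframe([(.483,.395),(.503,.279),(.37,.253),(.354,.373)]))
P=[(171,109),(224,113),(220,171),(166,168)]
for c,p in zip(C,P): print(tri([(m,*c),(mt,*p)])[0].round(4))
go(.62,.22,.06,3.5)
E
```

```text
(array([0.63854802, 0.22775595]), np.float64(-2.535937926187874), array([0.00038135, 0.00145997, 0.00131512, 0.00118547]))
brass top (array([0.40926042, 0.32190683]), np.float64(9.624967625565166), array([0.00073918, 0.0010532 , 0.0032553 , 0.00214954]))
[0.7245 0.2822 0.042 ]
[0.7226 0.1648 0.026 ]
[0.5839 0.1685 0.0216]
[0.5907 0.293  0.0186]
t 6.05 at [0.5963 0.1979 0.1895] [1.7994e+02 1.4000e-01 3.4600e+00] shift [ 0.1689 -0.1381  0.8628] turn [ 0.0002  0.0004 -0.0001] rows 3.2 F [-0.1 -0.7 -0.2] w 0.0228
```

```bash
python3 -m inch '0.12 -0.12 0.15 0 0 0;0.24 -0.21 0.4 0 0 0;0.24 -0.21 0.65 0 0 0;0.24 -0.21 0.85 0 0 0;0.24 -0.21 0.95 0 0 0;0.24 -0.21 0.95 0 0 0;0.24 -0.21 0.95 0 0 0'
python3 -c "
from h import *
go(.6305,.228,.008,3.5)"
```

```text
t: 6.63
tool_pos: [0.6314, 0.2318, 0.0481]
ee_rot: [180.0, 0.1, 3.4]
force: [-0.4, 0.2, 0.3]
gripper_width: 0.0228
grasp_force: 29.7
t 6.63 at [0.6314 0.2318 0.0481] [1.7998e+02 6.0000e-02 3.4000e+00] shift [-0.0073  0.025   0.2676] turn [ 0.0001  0.0002 -0.0003] rows 1.0 F [-0.4  0.2  0.3] w 0.0228
```

```bash
python3 -m inch '0 0.02 0.12 0 0 0;0 0.02 0.2 0 0 0;0 0.02 0.25 0 0 0;0 0.02 0.262 0 0 0;0 0.02 0.268 0 0 0;0 0.02 0.272 0 0 0'
python3 -c "
from h import *
go(.6305,.228,.007,3.5)"
```

```text
t: 7.13
tool_pos: [0.6323, 0.2302, 0.0078]
ee_rot: [-180.0, -0.1, 3.5]
force: [0.3, -0.3, 0.4]
gripper_width: 0.0228
grasp_force: 29.7
t 7.13 at [0.6323 0.2302 0.0078] [-1.7998e+02 -6.0000e-02  3.4700e+00] shift [-0.0126  0.014   0.0053] turn [-0.     -0.0002 -0.0001] rows 0.1 F [ 0.3 -0.3  0.4] w 0.0228
```

```bash
python3 -m inch '0 0 0.007 0 0 0;0 0 0.007 0 0 0'; python3 -m inch '0 0 0.007 0 0 0;0 0 0.007 0 0 0'
```

```text
t: 7.3
tool_pos: [0.6324, 0.2303, 0.0069]
ee_rot: [-180.0, -0.1, 3.5]
force: [0.1, 0.4, 2.8]
gripper_width: 0.023
grasp_force: 30.0
t: 7.47
tool_pos: [0.6324, 0.2303, 0.0068]
ee_rot: [-180.0, -0.1, 3.5]
force: [-2.9, -2.1, 11.2]
gripper_width: 0.023
grasp_force: 30.9
```

```bash
python3 -m inch '0 0 -0.006 0 0 0;0 0 -0.006 0 0 0;0 0 -0.006 0 0 0' 0.1
python3 -m inch '0 0 -0.1 0 0 0;0 0 -0.35 0 0 0;0 0 -0.6 0 0 0;0 0 -0.85 0 0 0;0 0 -1 0 0 0;0 0 -1 0 0 0'
python3 - <<'E'
from h import *
snap('wrist','bb2'); f,m=ld('bb2'); k=cv2.inRange(cv2.cvtColor(f,cv2.COLOR_BGR2HSV),(95,110,40),(130,255,255)); c,_=cv2.findContours(k,0,1)
for x in c:
    if cv2.contourArea(x)>300:
        q=np.zeros_like(k);cv2.drawContours(q,[x],-1,255,-1); print(cv2.boundingRect(x)); r=hexfit(q,m,.016);print(r)
go(.42,-.006,.22,3.5)
E
```

```text
t: 7.72
tool_pos: [0.6318, 0.23, 0.006]
ee_rot: [-180.0, -0.0, 3.5]
force: [-0.8, -0.3, 0.8]
gripper_width: 0.0383
grasp_force: 0.0
t: 8.22
tool_pos: [0.6353, 0.2312, 0.1634]
ee_rot: [-179.8, -0.6, 3.5]
force: [0.0, 0.4, 0.3]
gripper_width: 0.0386
grasp_force: 0.0
(270, 185, 24, 28)
((281.6350189198486, 198.58513931888544), array([0.63308167, 0.23115781]), np.float64(31.5), np.float64(0.023717670141306223), [np.float64(0.024106070855561712), np.float64(0.022886410092608306), np.float64(0.02416052947574865)])
(324, 115, 27, 30)
((337.1688349233882, 129.3307314252674), array([0.70132667, 0.18434191]), np.float64(38.0), np.float64(0.023628424361311327), [np.float64(0.024039154154858133), np.float64(0.023677532124079068), np.float64(0.023168586804996782)])
(234, 103, 99, 65)
((282.32989032051967, 135.63972597877398), array([0.69196586, 0.23396621]), np.float64(55.5), np.float64(0.07353080846316003), [np.float64(0.09645664836468881), np.float64(0.07434838520517947), np.float64(0.04978739181961178)])
t 8.27 at [0.6339 0.2307 0.1604] [-179.89   -0.39    3.46] shift [-1.5158  1.4881 -0.4103] turn [-0.0003 -0.0011 -0.0001] rows 7.8 F [-0.5 -0.1 -0.7] w 0.0385
```

```bash
python3 -m inch '-0.15 0.15 -0.15 0 0 0;-0.35 0.35 -0.3 0 0 0;-0.55 0.55 -0.4 0 0 0;-0.75 0.75 -0.4 0 0 0;-0.75 0.75 -0.4 0 0 0'
python3 -m inch '-0.19 0.18 0 0 0 0;-0.38 0.36 0 0 0 0;-0.57 0.55 0 0 0 0;-0.75 0.74 0 0 0 0;-0.75 0.74 0 0 0 0;-0.75 0.74 0 0 0 0'
python3 - <<'E'
from h import *
snap('wrist','s3')
f,m=ld('s3'); k=masks(f)['brass']; c,_=cv2.findContours(k,0,1); e=proj(m,(.489,-.0065,.132)); print(e)
for x in c:
    if cv2.contourArea(x)>800 and cv2.contourArea(x)<8000:
        q=np.zeros_like(k);cv2.drawContours(q,[x],-1,255,-1); print(cv2.boundingRect(x)); print(hexfit(q,m,.132))
go(.489,-.0065,.14,3.5)
E
```

```text
t: 8.68
tool_pos: [0.5216, 0.1076, 0.2155]
ee_rot: [179.9, 0.2, 3.4]
force: [-0.6, -0.4, -0.2]
gripper_width: 0.0382
grasp_force: 0.0
t: 9.18
tool_pos: [0.4193, -0.0077, 0.2154]
ee_rot: [-180.0, 0.1, 3.3]
force: [0.1, 0.4, -0.4]
gripper_width: 0.0382
grasp_force: 0.0
(np.float64(285.58489821447534), np.float64(120.23870962023128))
(383, 355, 60, 65)
((406.48673300165837, 388.6299060254284), array([ 0.25487497, -0.13543063]), np.float64(12.0), np.float64(0.0629849212467702), [np.float64(0.08292300353655621), np.float64(0.08606162996153431), np.float64(0.019970130242220108)])
(126, 355, 53, 59)
((157.03124501833253, 386.4965726127849), array([0.24562539, 0.09848308]), np.float64(54.5), np.float64(0.05595764204943562), [np.float64(0.018684923961228422), np.float64(0.07559791046451783), np.float64(0.07359009172256059)])
(260, 91, 52, 58)
((285.79610172072483, 119.52870412669407), array([ 0.48905451, -0.00659258]), np.float64(39.5), np.float64(0.035105821008280115), [np.float64(0.034987469715032804), np.float64(0.03517700748264478), np.float64(0.03515298582716275)])
t 9.23 at [ 0.4207 -0.007   0.2157] [-1.7998e+02  1.0000e-02  3.3600e+00] shift [0.4551 0.0233 0.5044] turn [-0.      0.     -0.0004] rows 2.4 F [0.1 0.1 0.4] w 0.0382
```

```bash
python3 -m inch '0.23 0.01 0.1 0 0 -0.017;0.455 0.023 0.25 0 0 -0.017;0.455 0.023 0.4 0 0 -0.017;0.455 0.023 0.4 0 0 -0.017;0.455 0.023 0.4 0 0 -0.017' -0.22 40
python3 -c "
from h import *
go(.4890,-.0066,.1155,9.5)"
```

```text
t: 9.65
tool_pos: [0.4884, -0.0051, 0.1544]
ee_rot: [-179.9, 0.2, 9.7]
force: [-0.5, 0.5, 0.4]
gripper_width: 0.052
grasp_force: 0.0
t 9.65 at [ 0.4884 -0.0051  0.1544] [-179.94    0.24    9.66] shift [0.0033 0.011  0.2593] turn [-0.0002  0.0007  0.0005] rows 0.9 F [-0.5  0.5  0.4] w 0.052
```

```bash
python3 -m inch '0.003 0.008 0.1 0 0 0;0.003 0.008 0.18 0 0 0;0.003 0.008 0.24 0 0 0;0.003 0.008 0.26 0 0 0;0.003 0.008 0.26 0 0 0'
python3 -m inch '0 0 0 0 0 0;0 0 0 0 0 0;0 0 0 0 0 0;0 0 0 0 0 0' 0.45 40
python3 -m inch '0 0 -0.02 0 0 0;0 0 -0.08 0 0 0;0 0 -0.25 0 0 0;0 0 -0.45 0 0 0;0 0 -0.65 0 0 0;0 0 -0.65 0 0 0'
python3 - <<'E'
from h import *
snap('wrist','y2')
go(.34,.30,.21,9.5)
E
```

```text
t: 10.07
tool_pos: [0.4894, -0.0068, 0.117]
ee_rot: [-180.0, 0.0, 9.6]
force: [-1.4, -0.3, -0.5]
gripper_width: 0.0521
grasp_force: 0.0
t: 10.4
tool_pos: [0.4904, -0.0071, 0.1178]
ee_rot: [180.0, -0.1, 9.6]
force: [-1.1, 0.6, 6.2]
gripper_width: 0.0348
grasp_force: 40.9
t: 10.9
tool_pos: [0.4929, -0.0073, 0.2202]
ee_rot: [179.9, -0.5, 9.6]
force: [1.2, -0.7, -1.4]
gripper_width: 0.0349
grasp_force: 40.4
t 10.95 at [ 0.4918 -0.0073  0.2179] [179.92  -0.39   9.58] shift [-0.6572 -2.1884  0.0448] turn [ 0.0002 -0.0011  0.0002] rows 8.2 F [ 0.1  0.4 -2.6] w 0.0351
```

```bash
python3 -m inch '-0.07 -0.24 0 0 0 0;-0.14 -0.48 0 0 0 0;-0.22 -0.73 0 0 0 0;-0.3 -0.95 0 0 0 0;-0.3 -0.95 0 0 0 0'
python3 -m inch '-0.07 -0.24 0 0 0 0;-0.14 -0.48 0 0 0 0;-0.22 -0.73 0 0 0 0;-0.3 -0.95 0 0 0 0;-0.3 -0.95 0 0 0 0'
python3 -m inch '-0.03 -0.2 0.04 0 0 0;-0.03 -0.28 0.04 0 0 0;-0.03 -0.28 0.04 0 0 0;-0.03 -0.28 0.04 0 0 0'
python3 - <<'E'
from h import *
f=snap('wrist','yb1')
go(.40,.32,.06,9.5)
E
```

```text
t: 11.37
tool_pos: [0.4177, 0.1291, 0.2133]
ee_rot: [-179.9, 0.2, 9.8]
force: [-0.6, -0.7, -0.8]
gripper_width: 0.0352
grasp_force: 40.6
t: 11.78
tool_pos: [0.3507, 0.2623, 0.2138]
ee_rot: [-180.0, 0.1, 9.8]
force: [0.3, -0.4, -1.2]
gripper_width: 0.0348
grasp_force: 40.8
t: 12.12
tool_pos: [0.3419, 0.2993, 0.2079]
ee_rot: [179.9, 0.1, 9.7]
force: [0.0, -0.0, -1.2]
gripper_width: 0.035
grasp_force: 40.9
t 12.17 at [0.342  0.2988 0.208 ] [1.7994e+02 6.0000e-02 9.6100e+00] shift [ 0.4058 -0.0758  0.9861] turn [0.0002 0.0002 0.0003] rows 3.8 F [-0.1  0.1 -0. ] w 0.0352
```

View pics/yb1.png

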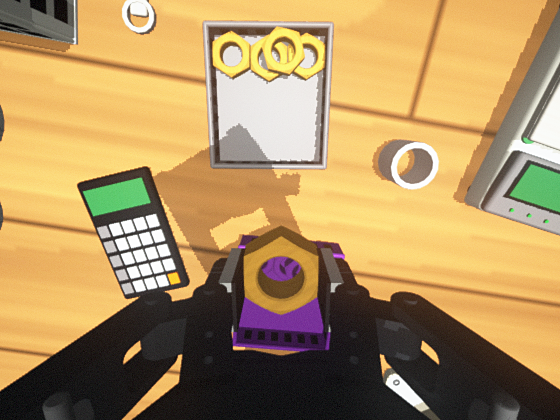

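The picture shows the brass bin with rim corners (204,22), (332,23), (326,167) and (212,167). The free floor is at about (267,120). The held nut at (281,268) is over the purple look-alike, so I still have to move forward.

```bash
python3 - <<'E'
from h import *
f,m=ld('yb1'); C=[(204,22),(332,23),(326,167),(212,167)]
t,a,e=binframe([plane(m,*c,.034) for c in C]); print(t,a,e)
T,mt=ld('top0')
for c,p in zip(C,[(115,212),(168,204),(176,264),(120,271)]): print(tri([(m,*c),(mt,*p)])[0].round(4))
go(t[0]-.004,t[1],.05,9.5)
E
```

```text
[0.40956696 0.32342007] 9.467491954560211 [0.00064408 0.00083278 0.00064799 0.00023017]
[0.484  0.3956 0.0313]
[0.5032 0.2794 0.0315]
[0.3713 0.2557 0.0233]
[0.3534 0.3728 0.0356]
t 12.17 at [0.342  0.2988 0.208 ] [1.7994e+02 6.0000e-02 9.6100e+00] shift [ 0.4463 -0.0922  1.0527] turn [0.0002 0.0002 0.0003] rows 4.1 F [-0.1  0.1 -0. ] w 0.0352
```

```bash
python3 -m inch '0.15 -0.03 0.1 0 0 0;0.35 -0.07 0.25 0 0 0;0.446 -0.092 0.45 0 0 0;0.446 -0.092 0.7 0 0 0;0.446 -0.092 0.9 0 0 0;0.446 -0.092 1 0 0 0;0.446 -0.092 1 0 0 0;0.446 -0.092 1 0 0 0'
python3 -c "
from h import *
go(.4056,.3234,.0088,9.5)"
```

```text
t: 12.83
tool_pos: [0.4058, 0.323, 0.0579]
ee_rot: [179.9, 0.1, 9.5]
force: [0.5, -0.1, -0.8]
gripper_width: 0.0353
grasp_force: 40.8
t 12.83 at [0.4058 0.323  0.0579] [1.7993e+02 1.1000e-01 9.5100e+00] shift [ 1.000e-04 -3.500e-03  3.273e-01] turn [0.0002 0.0003 0.    ] rows 1.2 F [ 0.5 -0.1 -0.8] w 0.0353
```

```bash
python3 -m inch '0 0 0.15 0 0 0;0 0 0.25 0 0 0;0 0 0.3 0 0 0;0 0 0.32 0 0 0;0 0 0.328 0 0 0;0 0 0.328 0 0 0'
python3 -m inch '0 0 0.007 0 0 0;0 0 0.007 0 0 0'; python3 -m inch '0 0 0.006 0 0 0;0 0 0.006 0 0 0'
```

```text
t: 13.33
tool_pos: [0.4064, 0.3246, 0.0101]
ee_rot: [-180.0, -0.1, 9.6]
force: [0.0, -0.0, -1.5]
gripper_width: 0.0351
grasp_force: 40.9
t: 13.5
tool_pos: [0.4062, 0.3246, 0.0088]
ee_rot: [-180.0, -0.1, 9.6]
force: [-1.1, -0.3, -1.2]
gripper_width: 0.0348
grasp_force: 40.9
t: 13.67
tool_pos: [0.4061, 0.3246, 0.0079]
ee_rot: [-180.0, -0.1, 9.6]
force: [-0.8, -0.5, 5.3]
gripper_width: 0.0349
grasp_force: 41.5
```

```bash
python3 -m inch '0 0 0 0 0 0;0 0 0 0 0 0;0 0 0 0 0 0' -0.25
python3 -m inch '0 0 -0.1 0 0 0;0 0 -0.35 0 0 0;0 0 -0.6 0 0 0;0 0 -0.85 0 0 0;0 0 -1 0 0 0;0 0 -1 0 0 0'
python3 - <<'E'
from h import *
snap('wrist','yb2'); f,m=ld('yb2'); k=masks(f)['brass']; u,v=proj(m,(.406,.3246,.022)); print(u,v)
fill=cv2.floodFill; q=np.zeros_like(k); q[int(v)-28:int(v)+28,int(u)-28:int(u)+28]=255; print(hexfit(k&q,m,.022))
go(.42,-.006,.22,9.5)
E
```

```text
t: 13.92
tool_pos: [0.4058, 0.3244, 0.0073]
ee_rot: [-180.0, -0.0, 9.6]
force: [0.6, -0.1, 0.5]
gripper_width: 0.0535
grasp_force: 0.0
t: 14.42
tool_pos: [0.4082, 0.3263, 0.1622]
ee_rot: [-179.8, -0.5, 9.6]
force: [0.5, 0.8, -0.1]
gripper_width: 0.0534
grasp_force: 0.0
283.3653087864571 200.4864045644617
((282.5148907103825, 199.92267759562841), array([0.40600712, 0.32544621]), np.float64(40.5), np.float64(0.036877169866951075), [np.float64(0.03777919122275719), np.float64(0.03544477190871931), np.float64(0.03740754646937672)])
t 14.47 at [0.4071 0.3254 0.1598] [-179.85   -0.29    9.59] shift [-0.2816  2.1917 -0.4085] turn [-0.0004 -0.0008  0.0003] rows 8.1 F [-0.7 -0.2  0.2] w 0.0533
```

```bash
python3 -m inch '-0.03 0.24 -0.2 0 0 0;-0.07 0.48 -0.35 0 0 0;-0.1 0.73 -0.4 0 0 0;-0.13 0.97 -0.4 0 0 0;-0.13 0.97 -0.4 0 0 0'
python3 -m inch '-0.03 0.24 0 0 0 0;-0.07 0.48 0 0 0 0;-0.1 0.73 0 0 0 0;-0.13 0.97 0 0 0 0;-0.13 0.97 0 0 0 0'
python3 -m inch '-0.02 0.2 0 0 0 0;-0.02 0.25 0 0 0 0;-0.02 0.25 0 0 0 0;-0.02 0.25 0 0 0 0'
python3 - <<'E'
from h import *
f=snap('wrist','s4'); f,m=ld('s4'); u,v=map(int,proj(m,(.489,-.0065,.1))); print(u,v)
cv2.imwrite('pics/s4c.png',cv2.resize(f[v-60:v+60,u-80:u+80],(800,600),interpolation=cv2.INTER_CUBIC))
go(.49,-.006,.22,9.5)
E
```

```text
t: 14.88
tool_pos: [0.4095, 0.1724, 0.2163]
ee_rot: [179.9, 0.2, 9.4]
force: [-0.9, 1.0, -0.5]
gripper_width: 0.053
grasp_force: 0.0
t: 15.3
tool_pos: [0.4149, 0.0264, 0.2159]
ee_rot: [179.9, 0.2, 9.3]
force: [-1.1, 0.5, 0.1]
gripper_width: 0.0533
grasp_force: 0.0
t: 15.63
tool_pos: [0.4186, -0.0062, 0.2164]
ee_rot: [-180.0, 0.1, 9.5]
force: [-0.8, 0.1, -0.5]
gripper_width: 0.0533
grasp_force: 0.0
296 120
t 15.68 at [ 0.4187 -0.0058  0.2166] [-1.7996e+02  7.0000e-02  9.5800e+00] shift [ 0.4688  0.0802 -0.0235] turn [-0.0001  0.0002  0.0002] rows 1.7 F [-0.1  0.4 -0.6] w 0.0533
```

View pics/s4c.png

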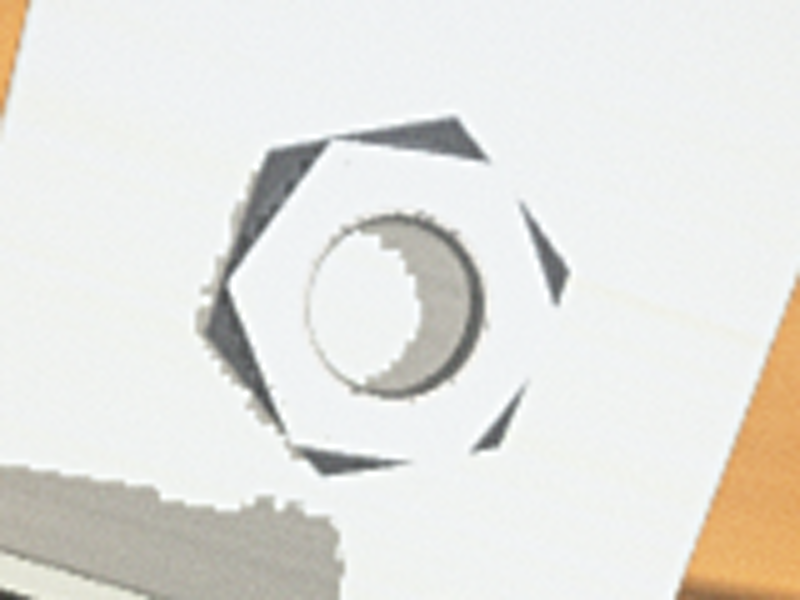

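The crop shows the silver nut on the black one. The silver hole centre is at crop (396,305), corners at about (332,140), (228,283), (287,440), (487,158) and (560,305), and the black corners stick out around it.

```bash
python3 - <<'E'
from h import *
f,m=ld('s4'); hsv=cv2.cvtColor(f,cv2.COLOR_BGR2HSV); dk=(hsv[...,2]<150).astype(np.uint8)
c,_=cv2.findContours(dk,cv2.RETR_LIST,cv2.CHAIN_APPROX_NONE); c=np.vstack(c)
off=np.array([216,60]); S=lambda p: np.array(p)/5+off
E=[((332,140),(228,283)),((228,283),(288,440)),((340,140),(480,157)),((522,208),(557,298)),((478,450),(523,388)),((300,448),(405,462))]
# opposite pairs: 0&4, 1&3, 2&5
W=[]
for a,b in E:
    P=[plane(m,*q,.113)[:2] for q in (S(a),S(b))]; 
    try:
        l=edgefit(c,S(a),S(b),1.2,.08); q=[plane(m,*(l[0]+s*l[1]),.113)[:2] for s in (-5,5)]; d=q[1]-q[0]; n=l[2]
    except Exception as ex: q=P; d=P[1]-P[0]; n=0
    d/=np.linalg.norm(d); W.append((q[0],d)); print(n,'edge normal',round(np.degrees(np.arctan2(d[1],d[0])+np.pi/2)%60,1), 'hand',round(np.degrees(np.arctan2(*(P[1]-P[0])[::-1])+np.pi/2)%60,1))
for i,j in ((0,4),(1,3),(2,5)):
    n=np.array([-W[i][1][1],W[i][1][0]]); print('AF',abs(n@(W[j][0]-W[i][0])))
print('hole',plane(m,*S((396,305)),.113))
ang=[]
N=[];mid=[]
for i,j in ((0,4),(1,3),(2,5)):
    n=np.array([-W[i][1][1],W[i][1][0]]);N.append(n);mid.append(n@(W[i][0]+W[j][0])/2)
print('centre',np.linalg.lstsq(np.array(N),np.array(mid),rcond=None))
# black outer top corners z=.089
for q in [(268,150),(457,117),(570,272),(498,448),(325,475),(205,328)]: print(plane(m,*S(q),.089)[:2].round(4))
bq=np.array([plane(m,*S(q),.089)[:2] for q in [(268,150),(457,117),(570,272),(498,448),(325,475),(205,328)]]); d=bq[:3]-bq[3:]; print(bq.mean(0),np.linalg.norm(d,axis=1),np.degrees(np.arctan2(d[:,1],d[:,0]))%60)
E
```

```text
0 edge normal 1.7 hand 1.7
16 edge normal 1.1 hand 0.4
14 edge normal 2.5 hand 3.0
20 edge normal 0.8 hand 3.6
19 edge normal 5.7 hand 4.2
19 edge normal 1.6 hand 2.0
AF 0.04634873770379428
AF 0.04700647245360541
AF 0.04679291846484586
hole [ 0.48852384 -0.00501088  0.113     ]
centre (array([ 0.48808499, -0.0053389 ]), array([2.54316597e-07]), np.int32(2), array([1.23348476, 1.21594216]))
[0.5093 0.0191]
[ 0.5194 -0.0107]
[ 0.4987 -0.034 ]
[ 0.4681 -0.0278]
[0.4585 0.001 ]
[0.4795 0.0252]
[ 0.48890154 -0.00451378] [0.06240056 0.06195771 0.06223381] [48.68631272 49.12656369 47.91470333]
```

```bash
python3 -c "
from h import *
go(.4883,-.0052,.13,31.7)"
```

```text
t 15.68 at [ 0.4187 -0.0058  0.2166] [-1.7996e+02  7.0000e-02  9.5800e+00] shift [0.4593 0.0734 0.5766] turn [-0.0001  0.0002 -0.0614] rows 3.1 F [-0.1  0.4 -0.6] w 0.0533
```

```bash
python3 -m inch '0.2 0.03 0.1 0 0 -0.0155;0.4 0.06 0.25 0 0 -0.031;0.459 0.073 0.4 0 0 -0.0465;0.459 0.073 0.5 0 0 -0.0614;0.459 0.073 0.57 0 0 -0.0614;0.459 0.073 0.57 0 0 -0.0614' -0.55 50
python3 -c "
from h import *
go(.4883,-.0052,.0925,31.7)"
```

```text
t: 16.18
tool_pos: [0.4868, -0.0047, 0.1294]
ee_rot: [-179.8, 0.2, 31.6]
force: [-0.6, 0.6, 0.0]
gripper_width: 0.066
grasp_force: 0.0
t 16.18 at [ 0.4868 -0.0047  0.1294] [-179.84    0.23   31.61] shift [0.0076 0.0084 0.2461] turn [-0.0005  0.0006 -0.0003] rows 0.9 F [-0.6  0.6  0. ] w 0.066
```

```bash
python3 -m inch '0.005 0.004 0.1 0 0 0;0.005 0.004 0.17 0 0 0;0.005 0.004 0.22 0 0 0;0.005 0.004 0.245 0 0 0;0.005 0.004 0.248 0 0 0'
python3 -m inch '0 0 0 0 0 0;0 0 0 0 0 0;0 0 0 0 0 0;0 0 0 0 0 0' 0.2 50
python3 -m inch '0 0 -0.02 0 0 0;0 0 -0.08 0 0 0;0 0 -0.25 0 0 0;0 0 -0.45 0 0 0;0 0 -0.65 0 0 0;0 0 -0.8 0 0 0;0 0 -0.8 0 0 0'
python3 - <<'E'
from h import *
snap('wrist','z2')
go(.565,-.23,.2,0)
E
```

```text
t: 16.6
tool_pos: [0.4892, -0.0059, 0.0942]
ee_rot: [-180.0, 0.0, 31.6]
force: [0.2, 0.6, 0.2]
gripper_width: 0.0663
grasp_force: 0.0
t: 16.93
tool_pos: [0.4902, -0.0061, 0.0953]
ee_rot: [180.0, -0.1, 31.7]
force: [-0.6, -0.5, 5.4]
gripper_width: 0.0451
grasp_force: 52.0
t: 17.52
tool_pos: [0.4924, -0.0062, 0.2195]
ee_rot: [179.7, -0.4, 31.7]
force: [1.5, -0.3, -2.2]
gripper_width: 0.0447
grasp_force: 52.1
t 17.57 at [ 0.4912 -0.0061  0.2172] [179.82  -0.27  31.69] shift [-0.3659  1.5281  0.1178] turn [ 0.0003 -0.0009  0.088 ] rows 5.7 F [-0.1 -0.2 -2.1] w 0.045
```

```bash
python3 -m inch '-0.05 0.2 0 0 0 0.0175;-0.1 0.4 0 0 0 0.035;-0.15 0.6 0 0 0 0.0525;-0.18 0.76 0 0 0 0.07;-0.18 0.76 0 0 0 0.088;-0.18 0.76 0 0 0 0.088;-0.18 0.76 0 0 0 0.088'
python3 -c "
from h import *
go(.565,-.23,.2,0)"
```

```text
t: 18.15
tool_pos: [0.5254, -0.1171, 0.213]
ee_rot: [-179.9, 0.2, 0.2]
force: [-1.1, -0.5, -2.0]
gripper_width: 0.045
grasp_force: 52.2
t 18.15 at [ 0.5254 -0.1171  0.213 ] [-1.7995e+02  1.7000e-01  1.6000e-01] shift [0.2624 0.7536 0.0853] turn [-0.0001  0.0005  0.0005] rows 2.9 F [-1.1 -0.5 -2. ] w 0.045
```

```bash
python3 -m inch '0.08 0.23 0.03 0 0 0;0.16 0.46 0.06 0 0 0;0.26 0.75 0.085 0 0 0;0.26 0.75 0.085 0 0 0;0.26 0.75 0.085 0 0 0'
python3 - <<'E'
from h import *
f=snap('wrist','zb1'); f,m=ld('zb1'); 
for e in (4,6): q=binquad(f,(150,5,420,232),e); print(q.tolist())
print([np.round(proj(m,p)) for p in [(.727,-.178,.034),(.727,-.296,.034),(.59,-.296,.034),(.59,-.17,.034)]])
E
```

```text
t: 18.57
tool_pos: [0.5655, -0.2308, 0.2006]
ee_rot: [-180.0, 0.1, 0.1]
force: [-0.8, -0.4, -2.5]
gripper_width: 0.045
grasp_force: 52.5
[[345, 14], [339, 164], [223, 166], [212, 16]]
[[345, 14], [339, 164], [223, 166], [212, 16]]
[array([222.,  12.]), array([356.,  12.]), array([346., 167.]), array([221., 167.])]
```

View pics/zb1.png

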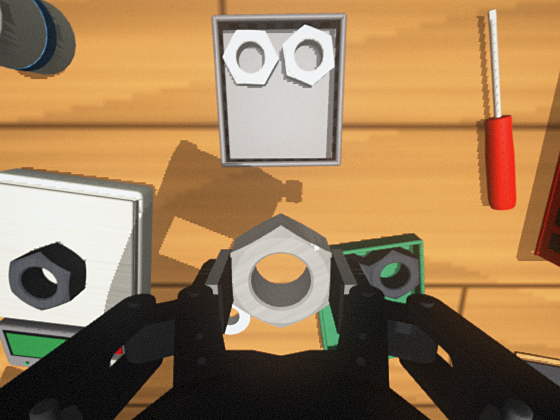

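The picture shows the silver bin with rim corners (212,16), (345,14), (339,164) and (223,166), with its free floor around (280,125). The silver nut is held squarely at (281,270), and the black nut still stands on the pan at (48,277).

```bash
python3 - <<'E'
from h import *
f,m=ld('zb1'); C=[(212,16),(345,14),(340,164),(223,166)]
t,a,e=binframe([plane(m,*c,.034) for c in C]); print(t,a,e)
T,mt=ld('top0')
for c,p in zip(C,[(368,112),(420,112),(423,170),(369,171)]): print(tri([(m,*c),(mt,*p)])[0].round(4))
go(t[0]-.009,t[1],.05,a)
# black nut on the pan from this view: top outline
k=(cv2.cvtColor(f,cv2.COLOR_BGR2HSV)[...,2]<110).astype(np.uint8); q=np.zeros_like(k); q[225:325,0:100]=k[225:325,0:100]; c=biggest(q); print(cv2.boundingRect(c),cv2.contourArea(c),np.round(proj(m,(.489,-.0045,.089))))
E
```

```text
[ 0.63966134 -0.22969282] 1.1460622458381076 [0.00031561 0.00039558 0.00014004 0.00021468]
[ 0.7235 -0.1693  0.0378]
[ 0.7199 -0.284   0.0517]
[ 0.5912 -0.2924  0.0232]
[ 0.5883 -0.17    0.0214]
t 18.62 at [ 0.5649 -0.2293  0.2006] [-1.7993e+02  1.2000e-01  1.1000e-01] shift [0.4405 0.0044 1.0034] turn [-0.0002  0.0003 -0.0029] rows 3.9 F [-0.1 -0.3 -2. ] w 0.0448
(9, 242, 77, 68) 3742.0 [ 38. 283.]
```

```bash
python3 -m inch '0.15 0 0.1 0 0 0;0.35 0 0.25 0 0 -0.003;0.44 0.004 0.45 0 0 -0.003;0.44 0.004 0.7 0 0 -0.003;0.44 0.004 0.88 0 0 -0.003;0.44 0.004 0.97 0 0 -0.003;0.44 0.004 0.97 0 0 -0.003;0.44 0.004 0.97 0 0 -0.003'
python3 -c "
from h import *
go(.6307,-.2297,.0105,1.1)"
```

```text
t: 19.28
tool_pos: [0.6314, -0.2291, 0.0564]
ee_rot: [-180.0, 0.1, 1.2]
force: [0.2, -0.1, -1.5]
gripper_width: 0.0449
grasp_force: 52.4
t 19.28 at [ 0.6314 -0.2291  0.0564] [-1.7997e+02  6.0000e-02  1.1900e+00] shift [-0.0041  0.0038  0.3063] turn [-0.0001  0.0002  0.0003] rows 1.1 F [ 0.2 -0.1 -1.5] w 0.0449
```

```bash
python3 -m inch '-0.004 0.003 0.15 0 0 0;-0.004 0.003 0.24 0 0 0;-0.004 0.003 0.285 0 0 0;-0.004 0.003 0.306 0 0 0;-0.004 0.003 0.306 0 0 0'
python3 -m inch '0 0 0.007 0 0 0;0 0 0.007 0 0 0'; python3 -m inch '0 0 0.006 0 0 0;0 0 0.006 0 0 0'
```

```text
t: 19.7
tool_pos: [0.6309, -0.2307, 0.0105]
ee_rot: [-180.0, 0.0, 1.1]
force: [0.8, -0.4, -2.7]
gripper_width: 0.0451
grasp_force: 52.4
t: 19.87
tool_pos: [0.6316, -0.231, 0.0101]
ee_rot: [180.0, -0.1, 1.1]
force: [-0.3, -0.3, -1.9]
gripper_width: 0.0447
grasp_force: 52.4
t: 20.03
tool_pos: [0.6317, -0.2311, 0.0094]
ee_rot: [180.0, -0.1, 1.1]
force: [-0.6, 1.0, 1.9]
gripper_width: 0.0445
grasp_force: 52.9
```

```bash
python3 -m inch '0 0 0.003 0 0 0;0 0 0.003 0 0 0;0 0 0.003 0 0 0' -0.4
python3 -m inch '0 0 -0.1 0 0 0;0 0 -0.35 0 0 0;0 0 -0.6 0 0 0;0 0 -0.85 0 0 0;0 0 -1 0 0 0;0 0 -1 0 0 0'
python3 - <<'E'
from h import *
snap('wrist','zb2'); f,m=ld('zb2'); u,v=map(int,proj(m,(.6317,-.2311,.027))); 
hsv=cv2.cvtColor(f,cv2.COLOR_BGR2HSV); print(u,v,hsv[v,u],hsv[v-22,u],hsv[v,u-50],hsv[v-40,u-45])
k=((hsv[...,2]>225)&(hsv[...,1]<40)).astype(np.uint8)*255; q=np.zeros_like(k); q[v-40:v+40,u-42:u+42]=255; print(hexfit(k&q,m,.027))
go(.42,-.006,.19,0)
E
```

```text
t: 20.28
tool_pos: [0.6312, -0.2309, 0.0082]
ee_rot: [180.0, -0.0, 1.1]
force: [-0.1, -1.0, 0.2]
gripper_width: 0.0597
grasp_force: 0.0
t: 20.78
tool_pos: [0.6346, -0.2321, 0.1658]
ee_rot: [179.8, -0.6, 1.1]
force: [0.9, 0.2, 0.1]
gripper_width: 0.0599
grasp_force: 0.0
279 201 [  4  15 140] [ 90   2 251] [ 11  16 131] [  6   6 220]
((279.5568821588041, 201.1288099398175), array([ 0.63121937, -0.23072594]), np.float64(31.5), np.float64(0.04464225783897916), [np.float64(0.04597029310056261), np.float64(0.043568418593249614), np.float64(0.04438806182312527)])
t 20.83 at [ 0.6332 -0.2316  0.1628] [179.84  -0.39   1.09] shift [-1.3909 -1.5301 -0.1952] turn [ 0.0004 -0.0011  0.003 ] rows 7.5 F [-0.5 -0.1 -0.5] w 0.06
```

```bash
python3 -m inch '-0.18 -0.2 -0.12 0 0 0;-0.36 -0.4 -0.19 0 0 0;-0.54 -0.6 -0.19 0 0 0;-0.7 -0.76 -0.19 0 0 0;-0.7 -0.76 -0.19 0 0 0'
python3 -m inch '-0.18 -0.2 0 0 0 0;-0.36 -0.4 0 0 0 0;-0.54 -0.6 0 0 0 0;-0.69 -0.76 0 0 0 0;-0.69 -0.76 0 0 0 0;-0.69 -0.76 0 0 0 0'
python3 - <<'E'
from h import *
snap('wrist','k1'); f,m=ld('k1'); k=(cv2.cvtColor(f,cv2.COLOR_BGR2HSV)[...,2]<110).astype(np.uint8)*255; q=np.zeros_like(k)
u,v=map(int,proj(m,(.489,-.0045,.089))); q[v-60:v+60,u-60:u+60]=255; c=biggest(k&q); print(u,v,cv2.boundingRect(c),cv2.contourArea(c)); print(hexfit(k&q,m,.089))
ap=cv2.approxPolyDP(cv2.convexHull(c),3,True).reshape(-1,2); print(ap.tolist())
go(.489,-.0045,.12,-11.4)
E
```

```text
t: 21.25
tool_pos: [0.5172, -0.1147, 0.185]
ee_rot: [-179.8, 0.4, 1.2]
force: [-0.3, 0.7, -0.7]
gripper_width: 0.0594
grasp_force: 0.0
t: 21.75
tool_pos: [0.4168, -0.0059, 0.1862]
ee_rot: [-180.0, 0.1, 1.2]
force: [1.6, 0.3, -0.2]
gripper_width: 0.06
grasp_force: 0.0
281 116 (258, 91, 48, 50) 1751.0
((281.74875069405886, 115.28724782528224), array([ 0.48959633, -0.00450164]), np.float64(18.0), np.float64(0.03496327614653788), [np.float64(0.03519636443014751), np.float64(0.03504834376712379), np.float64(0.03464512024234234)])
[[279, 91], [295, 95], [305, 112], [302, 128], [284, 140], [268, 135], [258, 115], [266, 97]]
t 21.8 at [ 0.4182 -0.0066  0.1865] [ 1.7999e+02 -1.0000e-02  1.1700e+00] shift [ 0.4719 -0.0042  0.4432] turn [ 0.     -0.      0.0349] rows 2.3 F [ 0.  -0.2  1.3] w 0.06
```

```bash
python3 - <<'E'
from h import *
f,m=ld('k1'); V=cv2.cvtColor(f,cv2.COLOR_BGR2HSV)[...,2]; u,v=281,116
print(V[v,u-60:u+61:4]); print(V[v-60:v+60:4,u])
for t in (130,145,160):
    k=(V<t).astype(np.uint8)*255; q=np.zeros_like(k); q[v-48:v+48,u-50:u+50]=255; c=biggest(k&q); print(t,cv2.boundingRect(c),cv2.contourArea(c),hexfit(k&q,m,.089),cv2.approxPolyDP(cv2.convexHull(c),3,True).reshape(-1,2).tolist())
E
```

```text
[245 242 243 243 242 244 114 124 127 128  81 241 242 242 242 243 240 243
 242 250 164 100 129 131 109 246 243 243 242 242 243]
[242 242 244 242 243 121 138 135 133  89 199 242 243 243 243 243 242 242
 243 243 207 121 129 128 102 246 243 244 177 177]
130 (243, 73, 79, 84) 4513.5 ((281.4556677890011, 114.69791100973895), array([ 0.48943535, -0.00429478]), np.float64(18.5), np.float64(0.053551936038522596), [np.float64(0.05344610155978452), np.float64(0.054004993127447165), np.float64(0.0532047134283361)]) [[290, 73], [321, 104], [311, 143], [274, 156], [243, 129], [252, 86]]
145 (243, 73, 79, 84) 4561.0 ((281.50189393939394, 114.65944825614636), array([ 0.48943552, -0.00433445]), np.float64(19.0), np.float64(0.05395338675084236), [np.float64(0.053583374483292034), np.float64(0.05433304845550273), np.float64(0.05394373731373231)]) [[291, 73], [321, 105], [311, 144], [273, 156], [243, 129], [252, 86]]
160 (243, 73, 79, 84) 4609.0 ((281.4940767539192, 114.65290487337731), array([ 0.48943127, -0.00430165]), np.float64(18.5), np.float64(0.0541112655949264), [np.float64(0.05384206338620168), np.float64(0.054319967977113776), np.float64(0.054171765421463736)]) [[291, 73], [321, 103], [311, 144], [273, 156], [243, 129], [251, 86]]
```

```bash
python3 -m inch '0.2 -0.002 0.1 0 0 0.0175;0.4 -0.004 0.2 0 0 0.035;0.459 -0.008 0.3 0 0 0.035;0.459 -0.008 0.42 0 0 0.035;0.459 -0.008 0.42 0 0 0.035;0.459 -0.008 0.42 0 0 0.035' -0.76 60
python3 -c "
from h import *
go(.4874,-.0039,.0655,-11.4)"
```

```text
t: 22.3
tool_pos: [0.4868, -0.005, 0.1225]
ee_rot: [180.0, 0.2, -11.6]
force: [0.3, 0.5, -0.4]
gripper_width: 0.0752
grasp_force: 0.0
t 22.3 at [ 0.4868 -0.005   0.1225] [ 1.7997e+02  1.6000e-01 -1.1560e+01] shift [ 0.0037 -0.0081  0.3797] turn [ 0.0001  0.0005 -0.0005] rows 1.4 F [ 0.3  0.5 -0.4] w 0.0752
```

```bash
python3 -m inch '0.002 -0.005 0.15 0 0 0;0.002 -0.005 0.28 0 0 0;0.002 -0.005 0.35 0 0 0;0.002 -0.005 0.378 0 0 0;0.002 -0.005 0.378 0 0 0'
python3 -m inch '0 0 0 0 0 0;0 0 0 0 0 0;0 0 0 0 0 0;0 0 0 0 0 0;0 0 0 0 0 0' 0 60
python3 -m inch '0 0 -0.02 0 0 0;0 0 -0.08 0 0 0;0 0 -0.25 0 0 0;0 0 -0.45 0 0 0;0 0 -0.65 0 0 0;0 0 -0.65 0 0 0'
python3 - <<'E'
from h import *
print(ctrl.get_obs()['grasp_force'])
go(.366,-.348,.12,9.2)
E
```

```text
t: 22.72
tool_pos: [0.4873, -0.0038, 0.0667]
ee_rot: [180.0, 0.1, -11.5]
force: [-0.5, 0.5, 1.4]
gripper_width: 0.0751
grasp_force: 0.0
t: 23.13
tool_pos: [0.4883, -0.0037, 0.0681]
ee_rot: [-180.0, -0.1, -11.5]
force: [-0.5, -0.9, 6.8]
gripper_width: 0.0539
grasp_force: 64.3
t: 23.63
tool_pos: [0.4907, -0.0036, 0.1698]
ee_rot: [-179.9, -0.5, -11.5]
force: [1.0, 0.5, -4.7]
gripper_width: 0.0537
grasp_force: 65.4
65.41551947593689
t 23.63 at [ 0.4907 -0.0036  0.1698] [-179.91   -0.51  -11.5 ] shift [-0.3598  2.4159  0.3251] turn [ 0.     -0.0015 -0.0575] rows 8.9 F [ 1.   0.5 -4.7] w 0.0537
```

```bash
python3 -m inch '-0.02 0.2 0 0 0 0;-0.04 0.44 0 0 0 0;-0.06 0.68 0 0 0 0;-0.08 0.92 0.05 0 0 0;-0.08 0.95 0.05 0 0 0'
python3 -m inch '-0.02 0.2 0 0 0 -0.0145;-0.04 0.44 0 0 0 -0.029;-0.06 0.68 0 0 0 -0.0435;-0.08 0.92 0.05 0 0 -0.058;-0.08 0.95 0.05 0 0 -0.058;-0.08 0.95 0.05 0 0 -0.058'
python3 -c "
from h import *
go(.391,-.344,.14,9.2)"
```

```text
t: 24.05
tool_pos: [0.4449, -0.1443, 0.1558]
ee_rot: [179.9, 0.1, -11.7]
force: [-1.1, -0.7, -5.0]
gripper_width: 0.0536
grasp_force: 65.8
t: 24.55
tool_pos: [0.406, -0.2795, 0.1486]
ee_rot: [-180.0, 0.0, 9.1]
force: [1.6, 0.3, -4.0]
gripper_width: 0.0537
grasp_force: 66.2
t 24.55 at [ 0.406  -0.2795  0.1486] [-1.7996e+02  4.0000e-02  9.1400e+00] shift [-0.1673  0.4086  0.0574] turn [-0.0001  0.0001 -0.0002] rows 1.6 F [ 1.6  0.3 -4. ] w 0.0537
```

```bash
python3 -m inch '-0.08 0.2 0.03 0 0 0;-0.167 0.41 0.06 0 0 0;-0.167 0.41 0.06 0 0 0;-0.167 0.41 0.06 0 0 0'
python3 - <<'E'
from h import *
snap('wrist','n1'); f,m=ld('n1'); p,r,o=pose(); print(p,o['ee_rot'])
th=np.radians(9.2); Rm=np.array([[np.cos(th),-np.sin(th)],[np.sin(th),np.cos(th)]]); O=np.array([.416,-.340])
T=np.array([[31.75,55],[15.87,27.5],[31.75,0],[15.87,-27.5],[31.75,-55]])/1000
G=[proj(m,(*(Rm@t+O),.032)) for t in T]; print(np.round(G,1).tolist())
hsv=cv2.cvtColor(f,cv2.COLOR_BGR2HSV); dk=((hsv[...,1]<80)&(hsv[...,2]<150)).astype(np.uint8)
c,_=cv2.findContours(dk,cv2.RETR_LIST,cv2.CHAIN_APPROX_NONE); c=np.vstack([x for x in c if len(x)>20])
try:
    L=[edgefit(c,G[i],G[i+1],5) for i in range(4)]; print([l[2] for l in L]); q=[inter(L[i-1],L[i]) for i in (1,2,3)]; print(np.round(q,1).tolist())
    D=np.array([plane(m,*x,.032)[:2] for x in q]); S=T[1:4]; sc=S.mean(0);dc=D.mean(0);U,_,Vt=np.linalg.svd((S-sc).T@(D-dc)); R2=(U@Vt).T; t=dc-R2@sc
    print('tray',t,np.degrees(np.arctan2(R2[1,0],R2[0,0])),np.linalg.norm(S@R2.T+t-D,axis=1))
except Exception as e: print(e)
zt=p[2]-.0081+.029; tx=r.apply([1,0,0])[:2]; ty=r.apply([0,1,0])[:2]
H=[proj(m,(*(p[:2]+tx*(a+.0012)+ty*b),zt)) for a,b in [(.01587,-.0275),(.03175,0),(.01587,.0275)]]; print('held pred front pts',np.round(H,1).tolist())
cv2.imwrite('pics/n1c.png',cv2.resize(f[90:330,140:440],(800,600)) if 0 else cv2.resize(f[80:320,140:440],(750,600)))
E
```

```text
t: 24.88
tool_pos: [0.3922, -0.3427, 0.1398]
ee_rot: [-179.9, 0.0, 9.2]
force: [-0.2, 0.7, -3.5]
gripper_width: 0.0537
grasp_force: 66.4
[ 0.39219549 -0.34176436  0.13982939] [-1.79909019e+02  4.30174586e-02  9.30788603e+00]
[[214.1, 138.7], [249.2, 158.8], [283.1, 138.7], [317.0, 158.8], [352.2, 138.8]]
[69, 57, 53, 59]
[[251.1999969482422, 156.1999969482422], [282.3999938964844, 139.60000610351562], [316.29998779296875, 157.8000030517578]]
tray [ 0.41672035 -0.33976562] 8.4227208038692 [0.00186252 0.00169701 0.00081015]
held pred front pts [[215.6, 248.7], [279.9, 213.1], [344.3, 248.7]]
```

View pics/n1c.png

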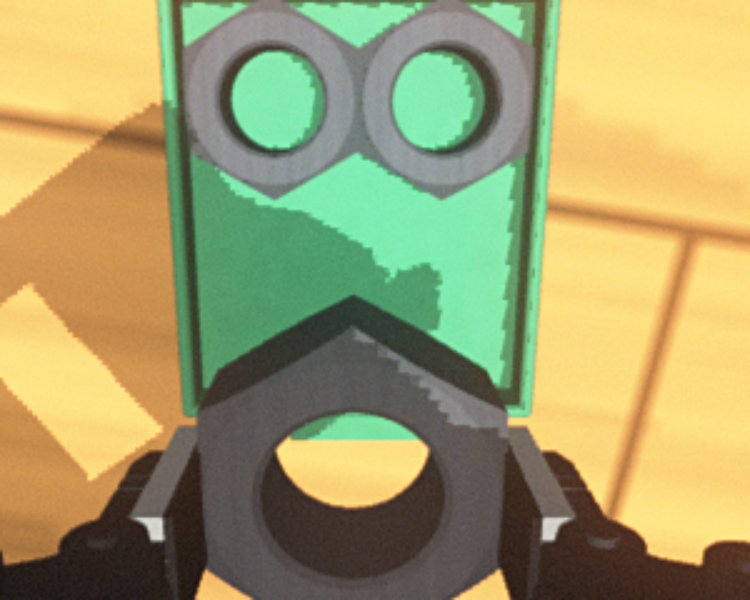

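The crop shows the held black nut square between the fingers, apex at crop (353,327). It points at the notch at (357,153) between the fixed-nut corners (274,198) and (440,198). These match the predicted pixels to within 1–2 px, so the tray pose holds. I'll descend about 12 mm short of the nest.

```bash
python3 -c "
from h import *
go(.4022,-.3417,.014,9.2)"
```

```text
t 24.93 at [ 0.3922 -0.3418  0.1398] [-1.7991e+02  4.0000e-02  9.3100e+00] shift [0.0665 0.0117 0.8388] turn [-0.0003  0.0001  0.0003] rows 3.0 F [ 0.5  0.4 -3.7] w 0.0537
```

```bash
python3 -m inch '0.03 0.006 0.12 0 0 0;0.067 0.012 0.35 0 0 0;0.067 0.012 0.55 0 0 0;0.067 0.012 0.7 0 0 0;0.067 0.012 0.78 0 0 0;0.067 0.012 0.8 0 0 0;0.067 0.012 0.8 0 0 0'
python3 -c "
from h import *
go(.4022,-.3417,.0125,9.2)"
```

```text
t: 25.52
tool_pos: [0.4027, -0.3419, 0.02]
ee_rot: [-179.9, 0.1, 9.4]
force: [0.4, -0.3, -3.6]
gripper_width: 0.0536
grasp_force: 66.2
t 25.52 at [ 0.4027 -0.3419  0.02  ] [-1.7993e+02  5.0000e-02  9.4200e+00] shift [-0.0031 -0.0018  0.0498] turn [-0.0002  0.0001  0.0006] rows 0.2 F [ 0.4 -0.3 -3.6] w 0.0536
```

```bash
python3 -m inch '0 0 0.03 0 0 0.0005;0 0 0.05 0 0 0.0005;0 0 0.05 0 0 0.0005;0 0 0.05 0 0 0.0005'
python3 -m inch '0 0 0.005 0 0 0;0 0 0.005 0 0 0'; python3 -m inch '0 0 0.005 0 0 0;0 0 0.005 0 0 0'
```

```text
t: 25.85
tool_pos: [0.4029, -0.3433, 0.0135]
ee_rot: [180.0, -0.0, 9.2]
force: [0.2, 0.6, -5.0]
gripper_width: 0.0534
grasp_force: 66.4
t: 26.02
tool_pos: [0.4028, -0.3432, 0.0124]
ee_rot: [180.0, -0.0, 9.2]
force: [-0.6, 0.5, -4.2]
gripper_width: 0.0538
grasp_force: 66.4
t: 26.18
tool_pos: [0.4026, -0.343, 0.0113]
ee_rot: [180.0, -0.0, 9.2]
force: [0.4, 0.3, -4.5]
gripper_width: 0.0535
grasp_force: 66.4
```

```bash
python3 -m inch '0 -0.009 0.004 0 0 0;0 -0.009 0.004 0 0 0'; python3 -m inch '0 0 0.004 0 0 0;0 0 0.004 0 0 0'
```

```text
t: 26.35
tool_pos: [0.4029, -0.3424, 0.0112]
ee_rot: [179.9, -0.1, 9.2]
force: [-1.0, -3.2, 2.9]
gripper_width: 0.0535
grasp_force: 66.9
t: 26.52
tool_pos: [0.4029, -0.3424, 0.0111]
ee_rot: [179.9, -0.0, 9.2]
force: [-3.4, -2.5, 10.0]
gripper_width: 0.0537
grasp_force: 67.9
```

```bash
python3 -m inch '0 -0.003 -0.007 0 0 0;0.02 -0.003 -0.007 0 0 0;0.04 -0.003 -0.007 0 0 0;0.055 -0.003 -0.007 0 0 0;0.055 -0.003 -0.007 0 0 0' - 40
python3 -m inch '0.007 0 0 0 0 0;0.007 0 0 0 0 0'
python3 -m inch '0.007 0 0 0 0 0;0.007 0 0 0 0 0'
```

```text
t: 26.93
tool_pos: [0.4108, -0.3396, 0.0111]
ee_rot: [-180.0, 0.0, 9.2]
force: [-1.9, 1.7, 3.7]
gripper_width: 0.0533
grasp_force: 67.3
t: 27.1
tool_pos: [0.4115, -0.3395, 0.0111]
ee_rot: [-180.0, 0.0, 9.2]
force: [-2.1, 1.2, 4.7]
gripper_width: 0.0535
grasp_force: 67.3
t: 27.27
tool_pos: [0.4119, -0.3394, 0.0111]
ee_rot: [-180.0, 0.1, 9.2]
force: [-6.2, -1.0, 6.6]
gripper_width: 0.0535
grasp_force: 67.5
```

```bash
python3 -m inch '0.007 0.003 0 0 0 0;0.007 0.003 0 0 0 0'
python3 -m inch '0.006 0 0 0 0 0;0.006 0 0 0 0 0'
python3 -m inch '0.006 0 0 0 0 0;0.006 0 0 0 0 0;0.006 0 0 0 0 0'
```

```text
t: 27.43
tool_pos: [0.4119, -0.3394, 0.0111]
ee_rot: [-179.9, 0.2, 9.2]
force: [-10.8, -0.7, 9.4]
gripper_width: 0.0538
grasp_force: 68.0
t: 27.6
tool_pos: [0.412, -0.3394, 0.0112]
ee_rot: [-179.9, 0.2, 9.2]
force: [-15.9, -4.2, 10.8]
gripper_width: 0.0537
grasp_force: 68.2
t: 27.85
tool_pos: [0.412, -0.3394, 0.0111]
ee_rot: [-179.9, 0.3, 9.2]
force: [-19.5, -6.2, 13.1]
gripper_width: 0.0535
grasp_force: 68.4
```

```bash
python3 -m inch '0 0.01 0 0 0 0;0 0.01 0 0 0 0;0 0.01 0 0 0 0'
python3 -m inch '0 -0.02 0 0 0 0;0 -0.02 0 0 0 0;0 -0.02 0 0 0 0'
python3 -m inch '0 0.013 0 0 0 0;0 0.013 0 0 0 0;0 0.013 0 0 0 0'
python3 - <<'E'
from h import *
print(ctrl.get_obs()['wrist_torque']);snap('wrist','n2'); f,m=ld('n2'); p,r,o=pose()
hsv=cv2.cvtColor(f,cv2.COLOR_BGR2HSV)
g=cv2.inRange(hsv,(55,60,30),(95,255,255))
# where should the touching flats run (tray 416,-340): print green/brightness across them
th=np.radians(9.2);Rm=np.array([[np.cos(th),-np.sin(th)],[np.sin(th),np.cos(th)]])
for s in (1,-1):
    for fr in (.2,.5,.8):
        A=np.array([.03175,0]);B=np.array([.015875,s*.0275]);c=A+(B-A)*fr; n=np.array([.5*np.sqrt(3),s*.5])
        row=[]
        for d in np.arange(-.012,.0121,.001):
            u,v=proj(m,(*(Rm@(c+n*d)+[.416,-.340]),.032)); row.append(int(hsv[int(round(v)),int(round(u)),2]))
        print(s,fr,np.round(proj(m,(*(Rm@c+[.416,-.34]),.032))),row)
E
```

```text
t: 28.1
tool_pos: [0.412, -0.3395, 0.0112]
ee_rot: [-179.7, 0.3, 9.2]
force: [-18.1, -0.4, 17.7]
gripper_width: 0.0539
grasp_force: 68.9
t: 28.35
tool_pos: [0.412, -0.3394, 0.0112]
ee_rot: [-180.0, 0.2, 9.2]
force: [-22.1, -14.0, 9.2]
gripper_width: 0.0534
grasp_force: 67.9
t: 28.6
tool_pos: [0.412, -0.3395, 0.0112]
ee_rot: [-179.8, 0.3, 9.2]
force: [-19.8, -3.9, 14.5]
gripper_width: 0.0535
grasp_force: 68.6
[-9.62308350e-01  2.89707349e+00  9.74343386e-05]
1 0.2 [272. 215.] [93, 92, 90, 97, 95, 93, 96, 86, 85, 91, 88, 90, 83, 85, 86, 103, 114, 159, 156, 157, 154, 153, 155, 148, 112]
1 0.5 [252. 226.] [164, 70, 94, 96, 96, 95, 98, 96, 93, 100, 90, 87, 84, 94, 91, 89, 91, 97, 97, 93, 97, 82, 81, 61, 54]
1 0.8 [233. 236.] [74, 89, 95, 92, 93, 90, 88, 88, 93, 86, 84, 83, 77, 74, 79, 97, 91, 99, 92, 98, 98, 90, 95, 90, 79]
-1 0.2 [298. 215.] [94, 92, 89, 91, 92, 91, 91, 89, 82, 88, 56, 57, 122, 128, 99, 154, 155, 159, 159, 158, 153, 159, 153, 158, 124]
-1 0.5 [318. 226.] [91, 93, 89, 94, 92, 91, 93, 102, 146, 136, 52, 63, 95, 158, 157, 147, 153, 157, 157, 157, 160, 127, 118, 60, 64]
-1 0.8 [337. 237.] [99, 88, 94, 87, 86, 149, 139, 133, 131, 131, 57, 51, 130, 129, 136, 155, 156, 149, 153, 150, 155, 150, 147, 132, 122]
```

```bash
python3 -m inch '-0.03 0 -0.003 0 0 0;-0.04 0.01 -0.003 0 0 0;-0.04 0.01 -0.003 0 0 0'
python3 -m inch '0 0 0 0 0 0'
python3 -m inch '0.015 0 0 0 0 0;0.025 0 0 0 0 0;0.03 0 0 0 0 0;0.03 0 0 0 0 0'
python3 -m inch '0.007 0 0 0 0 0;0.007 0 0 0 0 0'
```

```text
t: 28.9
tool_pos: [0.4099, -0.3426, 0.0112]
ee_rot: [180.0, -0.0, 9.2]
force: [0.6, 0.0, -3.7]
gripper_width: 0.0532
grasp_force: 66.4
t: 28.98
tool_pos: [0.4102, -0.3425, 0.0113]
ee_rot: [180.0, -0.0, 9.2]
force: [-0.1, 0.1, -4.1]
gripper_width: 0.0535
grasp_force: 66.4
t: 29.32
tool_pos: [0.4135, -0.3414, 0.0113]
ee_rot: [-179.9, 0.1, 9.2]
force: [-5.2, -2.7, -2.2]
gripper_width: 0.0536
grasp_force: 66.5
t: 29.48
tool_pos: [0.4135, -0.3413, 0.0112]
ee_rot: [-179.9, 0.2, 9.2]
force: [-11.0, -5.5, -0.9]
gripper_width: 0.0535
grasp_force: 66.7
```

```bash
python3 -m inch '-0.02 0 0 0 0 0;-0.025 0.01 0 0 0 0;-0.025 0.01 0 0 0 0'
python3 -m inch '0.015 0 0 0 0 0;0.025 0 0 0 0 0;0.03 0 0 0 0 0;0.03 0 0 0 0 0'
python3 -m inch '0.007 0 0 0 0 0;0.007 0 0 0 0 0'
```

```text
t: 29.73
tool_pos: [0.4122, -0.3439, 0.0116]
ee_rot: [180.0, -0.0, 9.2]
force: [0.6, -0.5, -4.6]
gripper_width: 0.0534
grasp_force: 66.4
t: 30.07
tool_pos: [0.4132, -0.3421, 0.0112]
ee_rot: [-179.8, 0.3, 9.2]
force: [-16.0, -5.3, 4.2]
gripper_width: 0.0538
grasp_force: 67.2
t: 30.23
tool_pos: [0.4133, -0.3418, 0.0112]
ee_rot: [-179.8, 0.4, 9.2]
force: [-20.3, -6.2, 5.5]
gripper_width: 0.0539
grasp_force: 67.5
```

```bash
python3 -m inch '-0.02 0 0 0 0 0;-0.02 -0.007 0 0 0 0;-0.02 -0.007 0 0 0 0'
python3 -m inch '0.012 0 0 0 0 0;0.02 0 0 0 0 0;0.02 0 0 0 0 0'
python3 -m inch '0.005 0 0 0 0 0;0.005 0 0 0 0 0'
```

```text
t: 30.48
tool_pos: [0.4134, -0.3415, 0.0113]
ee_rot: [-179.9, 0.1, 9.2]
force: [-7.0, 0.2, -2.6]
gripper_width: 0.0538
grasp_force: 66.4
t: 30.73
tool_pos: [0.4135, -0.3413, 0.0112]
ee_rot: [-179.8, 0.4, 9.2]
force: [-21.9, -9.1, 4.6]
gripper_width: 0.0534
grasp_force: 67.3
t: 30.9
tool_pos: [0.4135, -0.3413, 0.0112]
ee_rot: [-179.8, 0.4, 9.3]
force: [-25.9, -10.6, 7.9]
gripper_width: 0.054
grasp_force: 67.5
```

```bash
python3 -m inch '-0.018 0.006 0 0 0 0;-0.018 0.006 0 0 0 0;-0.018 0.006 0 0 0 0'
python3 - <<'E'
from h import *
snap('wrist','n3'); f,m=ld('n3'); V=cv2.cvtColor(f,cv2.COLOR_BGR2HSV)[...,2].astype(np.float32)
th=np.radians(9.2);Rm=np.array([[np.cos(th),-np.sin(th)],[np.sin(th),np.cos(th)]])
def prof(c,n):
    P=[proj(m,(*(Rm@(np.array(c)+np.array(n)*d)+[.416,-.340]),.032)) for d in np.arange(-.005,.0051,.0005)]
    q=np.array(P,np.float32); return cv2.remap(V,q[None,:,0],q[None,:,1],cv2.INTER_LINEAR)[0].astype(int).tolist()
for x in (.04,.047,.055): print('seam of fixed',x,prof((x,0),(0,1)))
for s in (1,-1):
    for fr in (.3,.5,.7): print(s,fr,prof((.03175-.015875*fr,s*.0275*fr),(.866,s*.5)))
E
```

```text
t: 31.15
tool_pos: [0.4133, -0.3419, 0.0113]
ee_rot: [-179.8, 0.2, 9.2]
force: [-12.8, -2.0, 1.4]
gripper_width: 0.0534
grasp_force: 66.9
seam of fixed 0.04 [157, 158, 158, 158, 159, 153, 113, 112, 127, 126, 129, 129, 132, 132, 143, 155, 156, 152, 147, 153, 150]
seam of fixed 0.047 [158, 162, 162, 159, 158, 160, 155, 136, 101, 131, 135, 136, 139, 156, 157, 158, 156, 157, 155, 154, 155]
seam of fixed 0.055 [164, 162, 164, 159, 137, 95, 109, 131, 131, 131, 134, 131, 131, 133, 133, 144, 158, 158, 158, 159, 157]
1 0.3 [99, 96, 92, 90, 90, 89, 91, 82, 60, 75, 83, 81, 87, 98, 98, 95, 95, 95, 97, 95, 95]
1 0.5 [96, 94, 93, 92, 90, 86, 85, 74, 61, 78, 83, 93, 95, 93, 93, 95, 94, 92, 96, 94, 93]
1 0.7 [92, 91, 88, 85, 85, 86, 84, 73, 64, 75, 80, 83, 88, 98, 96, 93, 93, 91, 87, 90, 89]
-1 0.3 [92, 88, 91, 89, 87, 89, 88, 89, 92, 114, 129, 126, 128, 141, 154, 156, 155, 152, 155, 152, 153]
-1 0.5 [93, 91, 92, 89, 98, 131, 133, 131, 130, 107, 99, 140, 155, 155, 153, 155, 152, 154, 156, 154, 155]
-1 0.7 [147, 148, 148, 147, 144, 137, 136, 133, 131, 128, 127, 127, 129, 146, 148, 150, 151, 154, 155, 150, 158]
```

```bash
python3 -m inch '0 -0.006 0 0 0 0;0.01 -0.006 0 0 0 0;0.014 -0.004 0 0 0 0;0.014 -0.004 0 0 0 0'
python3 -m inch '-0.006 0.001 0 0 0 0;-0.006 0.001 0 0 0 0'
```

```text
t: 31.53
tool_pos: [0.4135, -0.3413, 0.0112]
ee_rot: [-179.8, 0.4, 9.2]
force: [-22.1, -7.8, 5.3]
gripper_width: 0.0532
grasp_force: 67.5
t: 31.7
tool_pos: [0.4135, -0.3413, 0.0112]
ee_rot: [-179.8, 0.3, 9.2]
force: [-16.6, -4.5, 3.1]
gripper_width: 0.0537
grasp_force: 67.2
```

```bash
cat > seam.py <<'E'
from h import *
import sys
snap('wrist',sys.argv[1]); f,m=ld(sys.argv[1]); V=cv2.cvtColor(f,cv2.COLOR_BGR2HSV)[...,2].astype(np.float32)
th=np.radians(9.2);Rm=np.array([[np.cos(th),-np.sin(th)],[np.sin(th),np.cos(th)]])
for s in (1,-1):
    for fr in (.3,.5,.7):
        c=np.array((.03175-.015875*fr,s*.0275*fr))
        q=np.array([proj(m,(*(Rm@(c+np.array((.866,s*.5))*d)+[.416,-.340]),.032)) for d in np.arange(-.005,.0051,.0005)],np.float32); print(s,fr,cv2.remap(V,q[None,:,0],q[None,:,1],cv2.INTER_LINEAR)[0].astype(int).tolist())
E
python3 seam.py n4
python3 -m inch '0 0 0 0 0 0;0 0 0 0 0 0;0 0 0 0 0 0' -0.45
python3 seam.py n5
```

```text
1 0.3 [98, 97, 92, 95, 93, 89, 89, 91, 90, 82, 83, 83, 86, 93, 99, 94, 95, 92, 94, 95, 97]
1 0.5 [91, 94, 96, 94, 95, 91, 85, 86, 85, 81, 83, 94, 96, 95, 92, 92, 93, 93, 93, 95, 93]
1 0.7 [91, 88, 89, 94, 88, 83, 86, 86, 82, 80, 80, 82, 86, 94, 98, 93, 92, 90, 89, 90, 89]
-1 0.3 [93, 88, 94, 89, 89, 90, 89, 92, 94, 127, 127, 126, 126, 142, 155, 153, 152, 153, 153, 154, 155]
-1 0.5 [93, 93, 91, 90, 103, 136, 135, 135, 131, 107, 110, 140, 155, 153, 154, 151, 152, 151, 156, 155, 154]
-1 0.7 [147, 144, 148, 148, 144, 138, 134, 132, 132, 128, 122, 126, 133, 145, 153, 148, 151, 149, 152, 156, 156]
t: 32.0
tool_pos: [0.4179, -0.3428, 0.0121]
ee_rot: [179.9, -0.1, 9.2]
force: [0.8, -0.2, 0.4]
gripper_width: 0.0617
grasp_force: 0.0
1 0.3 [94, 97, 94, 92, 86, 86, 90, 86, 85, 80, 80, 80, 85, 94, 97, 94, 96, 95, 95, 93, 94]
1 0.5 [90, 90, 89, 92, 92, 87, 85, 82, 70, 73, 85, 90, 94, 93, 94, 91, 92, 93, 96, 93, 91]
1 0.7 [91, 92, 90, 88, 83, 85, 85, 88, 74, 75, 83, 82, 87, 94, 96, 92, 91, 89, 89, 90, 90]
-1 0.3 [93, 93, 91, 88, 89, 86, 87, 91, 84, 75, 85, 86, 84, 89, 87, 96, 131, 156, 153, 152, 155]
-1 0.5 [90, 89, 90, 88, 95, 88, 88, 87, 78, 77, 83, 87, 98, 131, 155, 155, 152, 150, 152, 153, 152]
-1 0.7 [93, 91, 89, 91, 84, 96, 129, 133, 128, 98, 121, 125, 128, 138, 147, 150, 151, 150, 150, 152, 154]
```

```bash
python3 -m inch '0 -0.013 0 0 0 0;-0.015 -0.013 -0.1 0 0 0;-0.015 -0.013 -0.3 0 0 0;-0.015 -0.013 -0.4 0 0 0;-0.015 -0.013 -0.4 0 0 0;-0.015 -0.013 -0.4 0 0 0'
python3 -c "
from h import *
go(.3652,-.3490,.07,9.2)"
```

```text
t: 32.55
tool_pos: [0.4149, -0.341, 0.0725]
ee_rot: [179.9, -0.1, 9.2]
force: [0.7, 0.1, 0.3]
gripper_width: 0.0618
grasp_force: 0.0
t 32.55 at [ 0.4149 -0.341   0.0725] [ 1.7988e+02 -1.1000e-01  9.2100e+00] shift [-0.3354 -0.0007  0.016 ] turn [ 0.0003 -0.0003  0.    ] rows 1.2 F [0.7 0.1 0.3] w 0.0618
```

```bash
python3 -m inch '-0.15 0 0 0 0 0;-0.335 0 0 0 0 0;-0.335 0 -0.2 0 0 0;-0.335 0 -0.2 0 0 0' 1
cat > meas.py <<'E'
from h import *
import sys
snap('wrist',sys.argv[1]); f,m=ld(sys.argv[1])
th=np.radians(9.2);Rm=np.array([[np.cos(th),-np.sin(th)],[np.sin(th),np.cos(th)]]); O=np.array([.416,-.3405])
hsv=cv2.cvtColor(f,cv2.COLOR_BGR2HSV); dk=((hsv[...,1]<80)&(hsv[...,2]<170)).astype(np.uint8)
c,_=cv2.findContours(dk,cv2.RETR_LIST,cv2.CHAIN_APPROX_NONE); c=np.vstack([x for x in c if len(x)>20])
P={'L':((31.75,55),(15.87,27.5)),'R':((15.87,-27.5),(31.75,-55)),'sl':((15.87,27.5),(-15.87,27.5)),'rl':((-15.87,27.5),(-31.75,0)),'rr':((-31.75,0),(-15.87,-27.5)),'sr':((-15.87,-27.5),(15.87,-27.5))}
for k,(a,b) in P.items():
    q=[proj(m,(*(Rm@(np.array(x)/1e3)+O),.032)) for x in (a,b)]
    try:
        l=edgefit(c,*q,5,.15); w=[Rm.T@(plane(m,*(l[0]+s*l[1]),.032)[:2]-O)*1e3 for s in (-8,8)]
        d=w[1]-w[0]; d/=np.linalg.norm(d); n=np.array([-d[1],d[0]]); off=n@w[0]; n,off=(n,off) if off>0 else (-n,-off)
        print(k,l[2],'normal deg',np.degrees(np.arctan2(n[1],n[0])).round(1),'dist',off.round(2),'nominal',round(abs(np.cross(np.array(b)-a,a))/np.linalg.norm(np.array(b)-a),2))
    except Exception as e: print(k,e)
E
python3 meas.py p1; python3 -c "
from h import *
go(.3652,-.3490,.025,9.2)"
```

```text
t: 32.88
tool_pos: [0.364, -0.3493, 0.1032]
ee_rot: [179.9, -0.0, 9.1]
force: [0.8, -1.1, 0.7]
gripper_width: 0.0139
grasp_force: 0.0
L 30 normal deg -29.5 dist 0.23 nominal 0.01
R 30 normal deg 28.9 dist 0.55 nominal 0.01
sl 33 normal deg 90.4 dist 26.91 nominal 27.5
rl 28 normal deg 149.9 dist 27.47 nominal 27.5
rr 28 normal deg -149.5 dist 27.51 nominal 27.5
sr 33 normal deg -89.3 dist 26.6 nominal 27.5
t 32.93 at [ 0.3645 -0.3494  0.1023] [ 1.7991e+02 -7.0000e-02  9.1300e+00] shift [ 0.004  -0.0025  0.5152] turn [ 0.0002 -0.0002 -0.0002] rows 1.9 F [ 0.4  0.1 -1.2] w 0.006meas.py:13: DeprecationWarning: Arrays of 2-dimensional vectors are deprecated. Use arrays of 3-dimensional vectors instead. (deprecated in NumPy 2.0)
  print(k,l[2],'normal deg',np.degrees(np.arctan2(n[1],n[0])).round(1),'dist',off.round(2),'nominal',round(abs(np.cross(np.array(b)-a,a))/np.linalg.norm(np.array(b)-a),2))
```

```bash
python3 -m inch '0.004 0 0.15 0 0 0;0.004 0 0.35 0 0 0;0.004 0 0.47 0 0 0;0.004 0 0.51 0 0 0;0.004 0 0.51 0 0 0'
python3 -m inch '0.015 0 0 0 0 0;0.03 0 0 0 0 0;0.035 0 0 0 0 0;0.035 0 0 0 0 0'
python3 -m inch '0.01 0 0 0 0 0;0.01 0 0 0 0 0'
```

```text
t: 33.35
tool_pos: [0.3643, -0.3474, 0.0229]
ee_rot: [-179.8, 0.1, 9.2]
force: [-0.4, -0.4, -0.1]
gripper_width: -0.0004
grasp_force: 0.0
t: 33.68
tool_pos: [0.3709, -0.3483, 0.026]
ee_rot: [179.9, -0.1, 9.2]
force: [0.2, 0.2, -0.2]
gripper_width: -0.0001
grasp_force: 0.0
t: 33.85
tool_pos: [0.372, -0.3478, 0.0256]
ee_rot: [179.9, -0.0, 9.2]
force: [-0.0, 0.8, 0.4]
gripper_width: -0.0003
grasp_force: 0.0
```

```bash
python3 -m inch '0.007 0 0.004 0 0 0;0.007 0 0.004 0 0 0'; python3 -m inch '0.006 0 0 0 0 0;0.006 0 0 0 0 0'; python3 -m inch '0.006 0 0 0 0 0;0.006 0 0 0 0 0'
```

```text
t: 34.02
tool_pos: [0.3728, -0.3474, 0.0246]
ee_rot: [180.0, -0.0, 9.2]
force: [0.3, 0.4, 0.5]
gripper_width: -0.0001
grasp_force: 0.0
t: 34.18
tool_pos: [0.3733, -0.3472, 0.0244]
ee_rot: [-180.0, 0.0, 9.2]
force: [-1.6, -0.5, 0.8]
gripper_width: -0.0001
grasp_force: 0.9
t: 34.35
tool_pos: [0.3735, -0.347, 0.0244]
ee_rot: [-180.0, 0.1, 9.2]
force: [-5.3, -2.5, 2.2]
gripper_width: -0.0002
grasp_force: 3.0
```

```bash
python3 -m inch '0.006 0 0 0 0 0;0.006 0 0 0 0 0'; python3 -m inch '0.008 0 0 0 0 0;0.008 0 0 0 0 0';  python3 -m inch '0.006 0 0 0 0 0;0.006 0 0 0 0 0;0.006 0 0 0 0 0'
```

```text
t: 34.52
tool_pos: [0.3737, -0.3469, 0.0244]
ee_rot: [-179.9, 0.1, 9.2]
force: [-8.9, -5.6, 3.8]
gripper_width: 0.0002
grasp_force: 5.0
t: 34.68
tool_pos: [0.3739, -0.3468, 0.0243]
ee_rot: [-179.9, 0.2, 9.2]
force: [-15.1, -8.5, 6.2]
gripper_width: -0.0002
grasp_force: 7.9
t: 34.93
tool_pos: [0.374, -0.3467, 0.0243]
ee_rot: [-179.9, 0.3, 9.2]
force: [-18.1, -9.8, 7.5]
gripper_width: -0.0003
grasp_force: 9.9
```

```bash
python3 -m inch '-0.05 0 0 0 0 0;-0.08 0 0 0 0 0;-0.08 0 0 0 0 0'; python3 -m inch '0 0 -0.1 0 0 0;0 0 -0.3 0 0 0;0 0 -0.5 0 0 0;0 0 -0.5 0 0 0;0 0 -0.5 0 0 0'; python3 meas.py p2 2>/dev/null
```

```text
t: 35.18
tool_pos: [0.3648, -0.3484, 0.0244]
ee_rot: [-180.0, 0.0, 9.1]
force: [-0.2, -0.2, 0.4]
gripper_width: 0.0002
grasp_force: 0.0
t: 35.6
tool_pos: [0.3669, -0.3494, 0.101]
ee_rot: [179.8, -0.2, 9.2]
force: [-0.6, -0.2, -0.2]
gripper_width: -0.0001
grasp_force: 0.0
L 30 normal deg 150.0 dist 0.9 nominal 0.01
R 31 normal deg -150.4 dist 0.02 nominal 0.01
sl 33 normal deg 90.3 dist 27.57 nominal 27.5
rl 27 normal deg 149.9 dist 28.21 nominal 27.5
rr 28 normal deg -149.3 dist 27.39 nominal 27.5
sr 34 normal deg -88.1 dist 25.83 nominal 27.5
```

```bash
python3 - <<'E'
from h import *
a=ld('top0')[0]; b=snap('top','top1'); d=cv2.absdiff(a,b).max(2)
for n,(x0,y0,x1,y1) in dict(mug=(262,85,315,135),zinc=(366,140,424,172),brass=(118,232,178,272),blue=(166,140,224,172),pan=(260,170,335,240)).items(): print(n,int((d[y0:y1,x0:x1]>40).sum()))
o=ctrl.get_obs(); print(o['t'],o['force']); print(ctrl.sign_off())
E
```

```text
mug 0
zinc 317
brass 209
blue 97
pan 614
35.7 [ 0.11106735  0.36024447 -0.93817953]
the job is handed in; nothing more can be done
None
```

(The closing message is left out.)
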